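Pack three copper tins from a stack into the presentation box

TASK

Pack the wooden presentation box for a customer: take the stack of copper tins apart and stand each tin in the nest cut to its own shape (round, square, long), right down in the recess, and when all three are in, shut the lid fully. The tins hold delicate sweets, so keep them upright all the time, and do not disturb the biscuit jar.

Things in the scene. Friction and masses are not known exactly. Their poses are not given: they have to be found in the camera images.
- tin_round: Round copper tin with a brass slip lid, diameter 54 mm, 40 mm high, 90 to 180 g, closed, rigid. Origin: centre of its underside; z up. At the start it stands on the long tin, on one half of it, beside the square tin.
- tin_square: Square copper tin with a brass slip lid, 46 x 46 mm, 48 mm high, 100 to 200 g, closed, rigid. Origin: centre of its underside; x and y along its sides, z up. At the start it stands on the other half of the long tin; its centre is about 60 mm from that of the round tin, its sides nearly parallel to the long tin's.
- tin_long: Oblong copper tin with a brass slip lid, lying flat on the counter, 116 mm (x) by 54 mm (y), 38 mm high, 180 to 360 g, closed, rigid; the other two tins stand on it at the start, side by side along its length. Origin: centre of its underside; x along its length, z up.
- nest_round: Cream nest for the round tin, fixed in the box: pad 140 (x) by 104 (y) by 14 mm thick, in its middle a round recess, diameter 66 mm, 11 mm deep, dark felt floor. Origin: centre of the pad's underside, so the recess floor is at z = 3 mm, the pad's top at z = 14 mm; x is the box's depth, towards the hinge. The three nests lie side by side, 105 mm apart, along the box's length in any order.
- nest_square: Cream nest for the square tin: same pad and same frame, with a square recess 58 x 58 mm, sides along x and y, 11 mm deep, in its middle.
- nest_long: Cream nest for the long tin: same pad and same frame, with an oblong recess 128 mm (x) by 66 mm (y), 11 mm deep, in its middle: the long tin lies with its length along x, either way round.
- box: Wooden presentation box, fixed, open at the start; outside 156 mm (x) by 330 mm (y) by 68 mm high, walls and floor 6 mm, holding the three nests on its floor. Origin: centre of its underside; x points across its depth to the hinge side (away from the robot), y along its length. The lid's hinge line lies along y at x = +78 mm, z = 68.5 mm of this frame.
- lid (a joint): Hinge angle of the box's lid in rad: 0 fully shut (flat on the rim), 1.57 upright, at most 1.9 (leaning back); it starts at 1.6 to 1.85. The lid is a board 156 x 330 x 8 mm, 0.26 kg, with a stiff hinge that stays where it is left; pushing its free edge takes about 1 to 3.5 N. It swings towards the robot as it shuts.
- lid_edge (a point): Middle of the lid's free edge (away from the hinge; a small brass tab sticks out 10 mm there), on the lid's outer face: 156 mm from the hinge line, 8 mm above the lid's underside. With the lid open it is the top of the upright board; shut, it is over the box's robot-side wall at z = 76.5 mm.
- jar: Glass biscuit jar with a glass stopper, diameter 100 mm, 162 mm high, 0.8 kg, standing loose on the counter beyond the work. Not to be moved. Origin: centre of its underside.
Not all that is in view belongs to the job. What is shaped like the tin_round but purple, red or white is not meant.

How it is judged:
On the way:
1. all three tins stand in their own nests, the lid still open (horizontal distance between tin_round and nest_round below 0.012 m and z of tin_round in the frame of nest_round below 0.008 m and angle between each of tin_round, tin_square, tin_long's own z axis and vertical below 0.1 rad and horizontal distance between tin_square and nest_square below 0.012 m and z of tin_square in the frame of nest_square below 0.008 m and horizontal distance between tin_long and nest_long below 0.012 m and z of tin_long in the frame of nest_long below 0.008 m and value of joint lid above 0.6 rad), for 0.2 s.
At the end, for the whole second after the job is handed in: Each tin stands at rest in the recess of its own nest (centre within 12 mm of the nest's centre, underside no more than 5 mm above the recess floor, upright within 0.1 rad) and the lid is shut (hinge below 0.05 rad) (horizontal distance between tin_round and nest_round below 0.012 m and z of tin_round in the frame of nest_round below 0.008 m and angle between each of tin_round, tin_square, tin_long's own z axis and vertical below 0.1 rad and horizontal distance between tin_square and nest_square below 0.012 m and z of tin_square in the frame of nest_square below 0.008 m and horizontal distance between tin_long and nest_long below 0.012 m and z of tin_long in the frame of nest_long below 0.008 m and value of joint lid below 0.05 rad and linear speed of each of tin_round, tin_square, tin_long below 0.02 m/s); the robot touches nothing.
It fails at once if a tin was tipped more than 0.6 rad from upright (angle between any of tin_round, tin_square, tin_long's own z axis and vertical above 0.6 rad).
It fails at once if the biscuit jar was moved more than 30 mm or tipped (distance of jar from where it was at the start of the episode above 0.03 m or angle between jar's own z axis and vertical above 0.3 rad).
It also fails if it takes over 120 s, if anything falls off the work surface, if the arm or the gripper's body presses on something with over 40 N, if the wrist force passes 120 N, or if a joint passes its speed limit or range.

ROBOT

A 6-joint arm with a two-finger parallel gripper is mounted at the origin on the work surface. World frame = base frame: x ahead of the robot, y to its left, z up, the work surface at z = 0. Lengths are in m, angles in rad, forces in N, time in s.
With the tool pointing down it reaches from about 0.35 to 0.975 m from the base axis. Payload 4.9 kg.
Tool frame: the origin (TCP) lies at the very end of the fingers, on their centre line; the grasp point (between the pads) lies 19 mm behind it (ctrl.grasp_offset is the distance from the TCP to the grasp point, in m); z points along the fingers, y is the line along which they close (so a half turn about z gives the same grasp; the last joint's range is limited). The gripper opens to 85 mm and grips with 20 to 120 N. Pads are 22 mm wide; open, the fingers measure 114 mm over their backs; the gripper's body (76 mm by 85 mm) begins 54 mm behind the grasp point. The pads swing forward as they close: fully open they stand 13 mm farther back than shut.
Start: joints at [-1.448, 0.053, 1.613, -0, 1.476, -0.119], TCP at [0.15, -0.607, 0.204] pointing down, gripper open.
Joint ranges: [-3.01, 3.01], [-1.01, 2.22], [0.06, 2.58], [-1.02, 4.17], [0.09, 2.62], [-3.14, 3.14]. Speed limits (rad/s): [2.57, 2.57, 3.14, 3.14, 3.14, 3.14].

INTERFACE

Orientations are given as a rotation vector (axis times angle).
In Python, from station import ctrl, optics gives the robot as it stands.
- The arm moves only by the shell command python3 -m handwheel 'ROWS' [OPENING] [FORCE]. ROWS is JSON, a list of rows, each an object of numbers: "tx", "ty", "tz": the shift along the tool's x, y, z in mm; "roll": the turn about the tool's z in rad. A call has 1 to 12 rows; each row shifts and turns the commanded pose from where the row before left it, along the tool's axes as they then stand; what a row does not reach is not made up. A row lasts 1/12 s, in which the tool goes at most 41.7 mm and 7.16 degrees, less where a joint would pass 70% of its speed; a pose out of reach is approached as far as the arm can. A call with a gripper value outside its range is refused whole. OPENING is the finger opening in mm, from 0 to 85.4, set as the call begins (- or left out, the last holds). The fingers move at their own pace and stop on an object; FORCE is the grip in N (left out, the last holds). Time passes only in rows, so rows that do not move let the fingers close. It gives the time, the measured TCP pose, the force, the opening and the grip force at its end, in the units of the state.
- ctrl.get_obs(): the state, without advancing time (a new reading comes with each control period).
- optics.get_image(name): name is "scene" or "top" or "wrist"; returns (picture, depth): 480x640x3 uint8, red, green, blue; 480x640 float32, m along the optical axis (not along the pixel's ray), 0 where there is no reading.
- optics.camera_params(name): a dict with "mtx" (3x3 intrinsics, pixels), "extrinsics" (4x4, takes a point from camera to world coordinates); the wrist camera has in their place "tool_from_camera" (4x4, takes a point from camera to tool coordinates, whose origin is the TCP and whose axes are the flange's). Camera axes: x right, y down, z forward; pixel columns grow to the right and rows downward; lengths in m; the calibration is good to about 2 mm. The wrist camera is an equidistant fisheye: a pixel r from the principal point sees the ray r / f radians off the axis. A picture is of the moment at which its call begins: read the wrist's pose just before it. camera_params takes no time and is no camera call.
- ctrl.finish_job(): hands the job in; it is judged then, once.
The state is a dict: "t": time; "q": joint angles; "dq": joint speeds; "effort": joint torques, N m; "tool_pos": TCP position; "tool_rot": TCP orientation; "contact_force": force on the tool from outside, world axes, zero at the start; "wrist_torque": the same for the moment, N m; "opening": finger opening in m; "grip_force": force on a finger pad.
Only numpy, scipy, OpenCV 4.12 (cv2) and the standard library are available. Lean on these libraries where they do the work, as an engineer would, in place of code of your own. Each camera call takes 0.05 s, during which the arm holds its last target. There are 200 camera calls.

## Working session

There is one attempt and no reset: what is moved stays moved. The work goes in short steps, Python scripts to look and compute and a shell command to move; the robot and the scene stay as the last step left them, time stands still between calls to the robot, and variables do not carry over. Pictures are saved under pics/ and viewed, at most 14 in all, crops included, and the job is handed in when it is done.

```bash
mkdir -p pics; ls; python3 - <<'E'
from station import ctrl, optics
import cv2, numpy as np
for n in ("scene","top"):
    im,d=optics.get_image(n); cv2.imwrite(f"pics/{n}0.png",im[:,:,::-1]); np.savez(f"pics/{n}0.npz",im=im,d=d)
    p=optics.camera_params(n); print(n,np.round(p["mtx"],1).tolist(),np.round(p["extrinsics"],3).tolist(),(d>0).mean())
print(optics.camera_params("wrist"))
print(ctrl.get_obs(), ctrl.grasp_offset)
E
```

```text
pics
scene [[448.0, 0.0, 319.5], [0.0, 448.0, 230.7], [0.0, 0.0, 1.0]] [[0.875, 0.297, -0.383, 0.883], [0.485, -0.527, 0.698, -0.51], [0.005, -0.796, -0.605, 0.517], [0.0, 0.0, 0.0, 1.0]] 0.9961067708333333
top [[619.8, 0.0, 324.1], [0.0, 619.8, 237.4], [0.0, 0.0, 1.0]] [[0.016, -0.987, 0.16, 0.415], [-1.0, -0.013, 0.019, -0.011], [-0.017, -0.161, -0.987, 1.249], [0.0, 0.0, 0.0, 1.0]] 0.9958854166666666
{'mtx': array([[371.64829954,   0.        , 320.97825019],
       [  0.        , 371.64829954, 236.76314731],
       [  0.        ,   0.        ,   1.        ]]), 'tool_from_camera': array([[ 3.36265816e-04, -9.47816986e-01, -3.18814755e-01,
         8.31969632e-02],
       [ 9.99999824e-01,  1.62768330e-04,  5.70836720e-04,
        -1.25419630e-03],
       [-4.89155794e-04, -3.18814890e-01,  9.47816874e-01,
        -1.70545126e-01],
       [ 0.00000000e+00,  0.00000000e+00,  0.00000000e+00,
         1.00000000e+00]])}
{'t': 0.1, 'q': array([-1.44800957e+00,  5.33055204e-02,  1.61414709e+00,  3.36103549e-05,
        1.47603183e+00, -1.19021213e-01]), 'dq': array([ 0.00046823, -0.00218113, -0.00255645, -0.00161287,  0.00010421,
       -0.00015637]), 'effort': array([ 3.18664543e-04, -3.94899917e+01, -3.71362674e+01, -9.54471216e-05,
        3.92136863e-03, -1.28943459e-06]), 'tool_pos': array([ 0.14958283, -0.60619962,  0.20308266]), 'tool_rot': array([-3.11678163e+00, -3.78673182e-01, -4.69301628e-05]), 'contact_force': array([ 0.72010481, -0.56767839, -0.12864831]), 'wrist_torque': array([ 0.03780072,  0.02242761, -0.03149569]), 'grip_force': 0.0, 'opening': 0.08532296097305388} 0.0187
```

View pics/scene0.png

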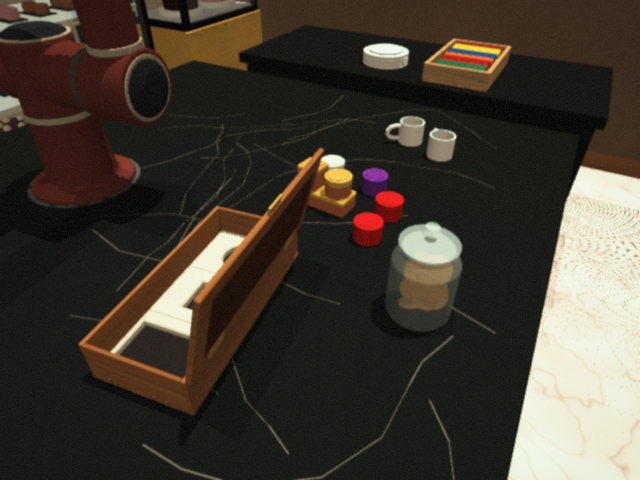

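View pics/top0.png

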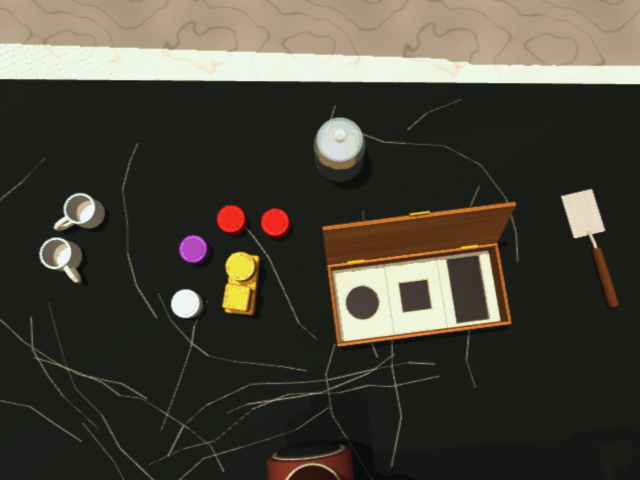

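The scene view shows the stack at about (335,185), with decoys around it, the box at (190,310) and the jar at (425,275). The top view shows the round tin at (240,266) and the square tin at (238,298), both on the long tin. The nests are round (362,302), square (415,296) and long (468,288), with the lid behind them and the jar at (340,145).

```bash
cat > h.py <<'E'
import numpy as np, cv2
from scipy.spatial.transform import Rotation as R
from station import ctrl, optics
def ray(name,uv,pose=None,P=None):
    "origin and unit directions (world) of pixels uv (N,2)"
    P=P or optics.camera_params(name); uv=np.atleast_2d(uv).astype(float); K=P["mtx"]
    x=(uv-K[:2,2])/K[0,0]
    if name=="wrist":
        r=np.linalg.norm(x,axis=1,keepdims=True)+1e-12
        d=np.hstack([x/r*np.sin(r),np.cos(r)]); T=pose@P["tool_from_camera"]
    else:
        d=np.hstack([x,np.ones((len(x),1))]); d/=np.linalg.norm(d,axis=1,keepdims=True); T=P["extrinsics"]
    return T[:3,3], d@T[:3,:3].T
def onplane(name,uv,z,pose=None):
    o,d=ray(name,uv,pose); return o+d*((z-o[2])/d[:,2])[:,None]
def cross(o1,d1,o2,d2):
    "nearest point of two rays and their gap"
    A=np.c_[d1,-d2]; s=np.linalg.lstsq(A,o2-o1,rcond=None)[0]
    a,b=o1+d1*s[0],o2+d2*s[1]; return (a+b)/2,np.linalg.norm(a-b)
def toolpose():
    s=ctrl.get_obs(); T=np.eye(4); T[:3,:3]=R.from_rotvec(s["tool_rot"]).as_matrix(); T[:3,3]=s["tool_pos"]; return T
def cloud(name,d):
    "world point of each pixel from depth (z along axis)"
    v,u=np.mgrid[:480,:640]; o,dr=ray(name,np.c_[u.ravel(),v.ravel()])
    P=optics.camera_params(name)["extrinsics"]; c=dr@P[:3,2]
    return (o+dr*(d.ravel()/c)[:,None]).reshape(480,640,3)
def blobs(m,amin=60):
    return [c for c in cv2.findContours(m.astype(np.uint8),cv2.RETR_EXTERNAL,cv2.CHAIN_APPROX_NONE)[0] if cv2.contourArea(c)>amin]
def hsv(im): return cv2.cvtColor(im,cv2.COLOR_RGB2HSV)
E
python3 - <<'E'
from h import *
for n in ("top","scene"):
    z=np.load(f"pics/{n}0.npz"); W=cloud(n,z["d"]); H=hsv(z["im"])
    print(n,[ (H[v,u].tolist(),np.round(W[v,u],3).tolist()) for u,v in ([(240,266),(238,298),(232,311),(362,302),(415,296),(468,288),(385,330),(420,230),(340,145),(419,214),(300,200)] if n=="top" else [(338,178),(330,203),(340,203),(423,275),(220,245)])])
    if n=="top":
        m=(H[...,0]>10)&(H[...,0]<35)&(H[...,1]>120)&(H[...,2]>90)&(W[...,1]>.1)
        for lo,hi in((.03,.05),(.07,.083),(.083,.1)):
            for c in blobs(m&(W[...,2]>lo)&(W[...,2]<hi)):
                mm=np.zeros((480,640),np.uint8);cv2.drawContours(mm,[c],-1,1,-1)
                zz=np.median(W[...,2][(mm>0)&m]); q=onplane(n,c[:,0],zz)[:,:2]; print(lo,zz,cv2.minAreaRect((q*1000).astype(np.float32)),cv2.minEnclosingCircle((q*1000).astype(np.float32)))
        cream=(H[...,1]<70)&(H[...,2]>170)&(W[...,1]<0.02)&(W[...,0]<.5)&(W[...,0]>.2)&(W[...,2]<.06)
        print("cream z",np.median(W[...,2][cream]))
        dark=(~cream)&(W[...,2]<.014)
        k=cv2.morphologyEx(cream.astype(np.uint8),cv2.MORPH_OPEN,np.ones((3,3)))
        cs,h=cv2.findContours(k,cv2.RETR_CCOMP,cv2.CHAIN_APPROX_NONE)
        for c,hh in zip(cs,h[0]):
            if cv2.contourArea(c)>200:
                q=(onplane(n,c[:,0],.020)[:,:2]*1000).astype(np.float32); print("hole" if hh[3]>=0 else "pad",cv2.minAreaRect(q),cv2.minEnclosingCircle(q))
E
```

```text
top [([28, 187, 240], [0.548, 0.172, 0.078]), ([28, 186, 240], [0.487, 0.172, 0.087]), ([18, 210, 175], [0.464, 0.19, 0.039]), ([15, 55, 74], [0.487, -0.064, 0.012]), ([13, 53, 68], [0.501, -0.17, 0.005]), ([11, 58, 62], [0.518, -0.274, 0.012]), ([36, 27, 245], [0.433, -0.109, 0.022]), ([13, 194, 92], [0.606, -0.159, 0.168]), ([95, 7, 223], [0.77, -0.016, 0.137]), ([20, 205, 148], [0.623, -0.149, 0.224]), ([45, 51, 30], [0.695, 0.065, 0.0])]
0.03 0.03727236920046506 ((518.0272216796875, 172.41123962402344), (54.96649169921875, 116.64360046386719), 85.41111755371094) ((517.545166015625, 171.43490600585938), 62.25726318359375)
0.07 0.07772592584829519 ((548.091552734375, 171.55819702148438), (53.63961410522461, 53.67168045043945), 0.832149863243103) ((547.796142578125, 171.41285705566406), 27.71866798400879)
0.083 0.08569752917715467 ((488.56805419921875, 174.62249755859375), (46.44317626953125, 46.62150955200195), 83.3593521118164) ((488.5517272949219, 174.66539001464844), 31.19870948791504)
cream z 0.020098910756971233
pad ((473.05145263671875, -296.0392150878906), (46.28578186035156, 68.77778625488281), 8.255712509155273) ((472.5310974121094, -296.02362060546875), 40.286529541015625)
pad ((470.7756652832031, -130.64254760742188), (89.55291748046875, 225.511474609375), 8.131857872009277) ((470.6617736816406, -131.41241455078125), 119.03298950195312)
scene [([23, 167, 243], [0.554, 0.162, 0.077]), ([15, 173, 109], [0.545, 0.147, 0.026]), ([19, 183, 208], [0.569, 0.144, 0.035]), ([18, 101, 142], [0.791, -0.055, 0.108]), ([29, 28, 244], [0.434, -0.057, 0.019])]
```

```bash
python3 - <<'E'
from h import *
n="top"; z=np.load("pics/top0.npz"); im=z["im"]; W=cloud(n,z["d"]); H=hsv(im)
reg=(W[...,1]<0.03)&(W[...,1]>-.40)&(W[...,0]<.62)&(W[...,0]>.33)
rim=reg&(W[...,2]>.058)&(W[...,2]<.073)
c=np.vstack(blobs(rim,20)); q=(onplane(n,c[:,0],.068)[:,:2]*1000).astype(np.float32); print("rim",cv2.minAreaRect(q), q.min(0),q.max(0))
cream=(H[...,1]<80)&(H[...,2]>150)&reg&(W[...,2]<.04)
u=np.where(cream); print("cream",u[1].min(),u[1].max(),u[0].min(),u[0].max())
hull=np.zeros((480,640),np.uint8); pts=np.c_[u[1],u[0]].astype(np.int32); hu=cv2.convexHull(pts); cv2.fillPoly(hull,[hu],1)
print("pads",cv2.minAreaRect((onplane(n,hu[:,0],.020)[:,:2]*1000).astype(np.float32)))
dark=(hull>0)&(H[...,2]<125)
for c in blobs(cv2.morphologyEx(dark.astype(np.uint8),cv2.MORPH_OPEN,np.ones((5,5))),300):
    mm=np.zeros((480,640),np.uint8);cv2.drawContours(mm,[c],-1,1,-1)
    for zp in(.009,.020):
        q=(onplane(n,c[:,0],zp)[:,:2]*1000).astype(np.float32); print(zp,np.round(np.median(W[...,2][mm>0]),4),[np.round(a,1) for a in cv2.minAreaRect(q)])
# lid plane
lid=(W[...,2]>.085)&(W[...,1]<0.03)&(W[...,1]>-.42)&(W[...,0]>.45)&(W[...,0]<.72)&(H[...,1]>120)
p=W[lid]; c0=p.mean(0); nn=np.linalg.svd(p-c0,full_matrices=False)[2][2]; print("lid",c0,nn*np.sign(-nn[0]),p.max(0),lid.sum())
jar=(W[...,2]>.1)&(W[...,0]>.65)&(W[...,1]>-.1); print("jar",W[jar].mean(0),W[jar].max(0),W[jar].min(0))
E
```

```text
rim ((502.68853759765625, -167.966552734375), (159.23519897460938, 329.4848327636719), 8.254002571105957) [ 400.8431  -341.36798] [602.35657    4.126878]
cream 333 499 251 369
pads ((470.91851806640625, -173.14869689941406), (199.58526611328125, 313.3934631347656), 8.243698120117188)
0.009 0.0002 [array([ 394., -155.]), array([ 51.5, 217.7]), np.float64(8.3)]
0.02 0.0002 [array([ 394.2, -153.7]), array([ 51.1, 215.8]), np.float64(8.3)]
0.009 0.0096 [array([486.3, -64. ]), array([61.6, 59.7]), np.float64(0.6)]
0.02 0.0096 [array([485.7, -63.5]), array([61. , 59.2]), np.float64(0.6)]
0.009 0.0095 [array([ 501.9, -168.7]), array([57. , 55.5]), np.float64(8.1)]
0.02 0.0095 [array([ 501.1, -167.3]), array([56.5, 55. ]), np.float64(8.1)]
0.009 0.0096 [array([ 517.6, -273.1]), array([127.7,  63.8]), np.float64(8.0)]
0.02 0.0096 [array([ 516.7, -270.8]), array([126.5,  63.2]), np.float64(8.0)]
lid [ 0.60395221 -0.15278783  0.16341267] [-0.95192312 -0.13819195  0.27339599] [0.64819735 0.01169227 0.2306465 ] 6480
jar [ 0.7754653  -0.01506976  0.13020696] [0.82576201 0.0341686  0.1651346 ] [ 0.73382826 -0.06388729  0.1000075 ]
```

```bash
cat > go.py <<'E'
# usage: go.py x y z yaw_deg(of tool y axis): prints the remaining shift in tool axes (mm) and roll
import sys; from h import *
T=toolpose(); x,y,z,w=map(float,sys.argv[1:5]); d=T[:3,:3].T@(np.array([x,y,z])-T[:3,3])*1000
yaw=np.degrees(np.arctan2(T[1,1],T[0,1])); dy=(w-yaw+180)%360-180
s=ctrl.get_obs(); print("shift mm",np.round(d,1),"roll rad",round(-np.radians(dy),4),"| tcp",np.round(T[:3,3],4),"yaw_y",round(yaw,2),"tilt",round(np.degrees(np.arccos(-T[2,2])),2),"q6",round(s["q"][5],2),"F",np.round(s["contact_force"],1),"open",round(s["opening"]*1000,1),"grip",round(s["grip_force"],1),"t",round(s["t"],2))
E
python3 -m handwheel '[{"tz":-30},{"tz":-30},{"tz":-30},{"tx":24,"ty":-27.5},{"tx":24,"ty":-27.5},{"tx":24,"ty":-27.5},{"tx":24,"ty":-27.5},{"tx":24,"ty":-27.5},{"tx":24,"ty":-27.5},{"tx":24,"ty":-27.5},{"tx":24,"ty":-27.5}]' 85
python3 -m handwheel '[{"tx":24,"ty":-27.5},{"tx":24,"ty":-27.5},{"tx":24,"ty":-27.5},{"tx":24,"ty":-27.5},{"tx":24,"ty":-27.5},{"tx":24,"ty":-27.5},{"tx":24,"ty":-27.5},{"tx":24,"ty":-27.5},{"tx":24,"ty":-27.5},{"tx":24,"ty":-27.5},{"tx":24,"ty":-27.5},{"tx":24,"ty":-27.5}]'
python3 -m handwheel '[{"tx":24,"ty":-27.5},{"tx":24,"ty":-27.5},{"tx":24,"ty":-27.5},{"tx":24,"ty":-27.5},{},{}]'
python3 go.py .548 .1716 .2 85.4
```

```text
shift mm [ 573.1 -659.8    4.5] roll rad -2.8195 | tcp [ 0.1496 -0.6062  0.2031] yaw_y -76.15 tilt 0.11 q6 -0.12 F [ 0.7 -0.6 -0.1] open 85.3 grip 0.0 t 0.1$[0]: bad value
$[0]: bad value
$[0]: bad value
```

```bash
python3 -m handwheel '[{"tx":0,"ty":0,"tz":-30,"roll":0}]'; python3 -m handwheel '[{"tx":0.0,"ty":0.0,"tz":-30.0,"roll":0.0}]'; python3 -m handwheel --help | head -30
```

```text
t: 0.18
tool_pos: [0.1491, -0.6027, 0.226]
tool_rot: [-3.104, -0.377, 0.0]
contact_force: [-0.1, 0.6, -1.9]
opening: 0.0853
grip_force: 0.0
t: 0.27
tool_pos: [0.1494, -0.6048, 0.2609]
tool_rot: [-3.111, -0.378, -0.0]
contact_force: [-0.3, 0.0, 0.6]
opening: 0.0853
grip_force: 0.0invalid input: not JSON, or not a number
```

```bash

python3 -m handwheel '[{"tx":24,"ty":-27.5,"tz":-5,"roll":0},{"tx":24,"ty":-27.5,"tz":-5,"roll":0},{"tx":24,"ty":-27.5,"tz":-5,"roll":0},{"tx":24,"ty":-27.5,"tz":-5,"roll":0},{"tx":24,"ty":-27.5,"tz":0,"roll":0},{"tx":24,"ty":-27.5,"tz":0,"roll":0},{"tx":24,"ty":-27.5,"tz":0,"roll":0},{"tx":24,"ty":-27.5,"tz":0,"roll":0},{"tx":24,"ty":-27.5,"tz":0,"roll":0},{"tx":24,"ty":-27.5,"tz":0,"roll":0},{"tx":24,"ty":-27.5,"tz":0,"roll":0},{"tx":24,"ty":-27.5,"tz":0,"roll":0}]' 85 >/dev/null
python3 go.py .548 .1716 .2 85.4
python3 -m handwheel '[{"tx":24,"ty":-27.5,"tz":0,"roll":0},{"tx":24,"ty":-27.5,"tz":0,"roll":0},{"tx":24,"ty":-27.5,"tz":0,"roll":0},{"tx":24,"ty":-27.5,"tz":0,"roll":0},{"tx":24,"ty":-27.5,"tz":0,"roll":0},{"tx":24,"ty":-27.5,"tz":0,"roll":0},{"tx":24,"ty":-27.5,"tz":0,"roll":0},{"tx":24,"ty":-27.5,"tz":0,"roll":0},{"tx":24,"ty":-27.5,"tz":0,"roll":0},{"tx":24,"ty":-27.5,"tz":0,"roll":0},{"tx":0,"ty":0,"tz":0,"roll":0},{"tx":0,"ty":0,"tz":0,"roll":0}]' >/dev/null
python3 go.py .548 .1716 .2 85.4
python3 -m handwheel '[{"tx":0,"ty":0,"tz":0,"roll":-0.12},{"tx":0,"ty":0,"tz":0,"roll":-0.12},{"tx":0,"ty":0,"tz":0,"roll":-0.12},{"tx":0,"ty":0,"tz":0,"roll":-0.12},{"tx":0,"ty":0,"tz":0,"roll":-0.12},{"tx":0,"ty":0,"tz":0,"roll":-0.12},{"tx":0,"ty":0,"tz":0,"roll":-0.12},{"tx":0,"ty":0,"tz":0,"roll":-0.12},{"tx":0,"ty":0,"tz":0,"roll":-0.12},{"tx":0,"ty":0,"tz":0,"roll":-0.12},{"tx":0,"ty":0,"tz":0,"roll":-0.12},{"tx":0,"ty":0,"tz":0,"roll":-0.12}]' >/dev/null
python3 -m handwheel '[{"tx":0,"ty":0,"tz":0,"roll":-0.12},{"tx":0,"ty":0,"tz":0,"roll":-0.12},{"tx":0,"ty":0,"tz":0,"roll":-0.12},{"tx":0,"ty":0,"tz":0,"roll":-0.12},{"tx":0,"ty":0,"tz":0,"roll":-0.12},{"tx":0,"ty":0,"tz":0,"roll":-0.12},{"tx":0,"ty":0,"tz":0,"roll":-0.12},{"tx":0,"ty":0,"tz":0,"roll":-0.12},{"tx":0,"ty":0,"tz":0,"roll":-0.12},{"tx":0,"ty":0,"tz":0,"roll":-0.12},{"tx":0,"ty":0,"tz":0,"roll":0},{"tx":0,"ty":0,"tz":0,"roll":0}]' >/dev/null
python3 go.py .548 .1716 .2 85.4
```

```text
shift mm [ 284.4 -328.8   83.8] roll rad -2.82 | tcp [ 0.3504 -0.2157  0.2838] yaw_y -76.18 tilt 0.01 q6 0.6 F [ 1.   0.1 -0.1] open 85.2 grip 0.0 t 1.27
shift mm [ 45.3 -53.9  83. ] roll rad -2.8164 | tcp [0.5173 0.1084 0.2831] yaw_y -75.97 tilt 0.13 q6 1.39 F [ 0.5 -0.2  0.6] open 85.1 grip 0.0 t 2.27
shift mm [-12.7  71.4  84.1] roll rad -0.184 | tcp [0.5171 0.106  0.2842] yaw_y 74.86 tilt 0.01 q6 -1.25 F [ 0.1 -1.1 -0.5] open 85.0 grip 0.0 t 4.27
```

```bash
cat > wshot.py <<'E'
import sys; from h import *
T=toolpose(); im,d=optics.get_image("wrist"); np.savez(f"pics/{sys.argv[1]}.npz",im=im,d=d,T=T); cv2.imwrite(f"pics/{sys.argv[1]}.png",im[:,:,::-1])
E
python3 wshot.py w1
python3 -m handwheel '[{"tx":0,"ty":0,"tz":0,"roll":-0.092},{"tx":0,"ty":0,"tz":0,"roll":-0.092},{"tx":-12.5,"ty":34,"tz":0,"roll":0},{"tx":-12.5,"ty":34,"tz":0,"roll":0},{"tx":0,"ty":0,"tz":0,"roll":0},{"tx":0,"ty":0,"tz":0,"roll":0}]' >/dev/null
python3 wshot.py w2
python3 go.py .548 .1716 .2 85.4
```

```text
shift mm [-0.8 -1.2 83.9] roll rad 0.0038 | tcp [0.5473 0.1729 0.2839] yaw_y 85.62 tilt 0.06 q6 -1.32 F [ 0.9  0.2 -0.3] open 85.0 grip 0.0 t 4.87
```

View pics/w2.png

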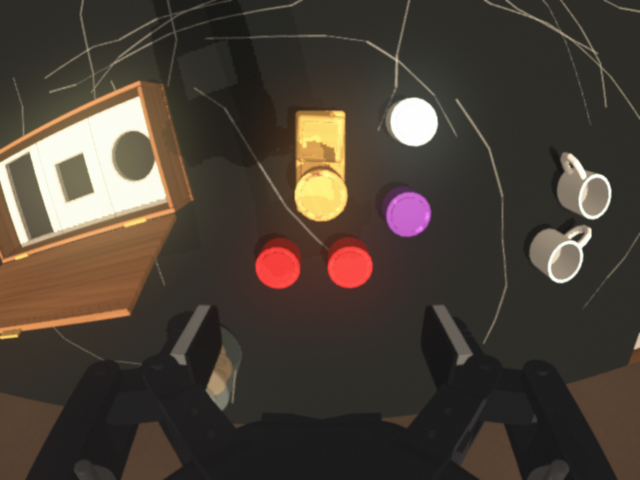

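Wrist view: round tin lid at (321,195), square tin at (320,143), decoys white (412,121), purple (407,214) and red (278,263)/(350,262). None of these blocks the fingers' sides. Next I triangulate across the two wrist positions and the top camera.

```bash
cat > tri.py <<'E'
from h import *
def wcloud(z):
    v,u=np.mgrid[:480,:640]; uv=np.c_[u.ravel(),v.ravel()]; o,dr=ray("wrist",uv,z["T"]); ax=(z["T"]@optics.camera_params("wrist")["tool_from_camera"])[:3,2]
    return (o+dr*(z["d"].ravel()/(dr@ax))[:,None]).reshape(480,640,3)
def tops(name,im,W,T):
    H=hsv(im); m=(H[...,0]>8)&(H[...,0]<38)&(H[...,1]>90)&(H[...,2]>80)&(W[...,1]>.1)&(W[...,1]<.25)
    out={}
    for k,(lo,hi) in dict(long=(.03,.05),round=(.068,.082),square=(.082,.1)).items():
        b=blobs(cv2.morphologyEx((m&(W[...,2]>lo)&(W[...,2]<hi)).astype(np.uint8),cv2.MORPH_OPEN,np.ones((3,3))),60)
        if not b: continue
        c=max(b,key=cv2.contourArea); M=cv2.moments(c); zc=dict(long=.038,round=.078,square=.086)[k]
        q=(onplane(name,c[:,0],zc,T)[:,:2]*1000).astype(np.float32); r=cv2.minAreaRect(q)
        out[k]=(np.array([M["m10"],M["m01"]])/M["m00"],r); print(name,k,np.round(out[k][0],1),[np.round(a,1) for a in r])
    return out
if __name__=="__main__":
    A={}
    z=np.load("pics/top0.npz"); A["t"]=("top",None,tops("top",z["im"],cloud("top",z["d"]),None))
    for n in("w1","w2"):
        z=np.load(f"pics/{n}.npz"); A[n]=("wrist",z["T"],tops("wrist",z["im"],wcloud(z),z["T"]))
    for a,b in(("t","w1"),("t","w2"),("w1","w2")):
        for k in("round","square"):
            if k in A[a][2] and k in A[b][2]:
                o1,d1=ray(A[a][0],A[a][2][k][0],A[a][1]); o2,d2=ray(A[b][0],A[b][2][k][0],A[b][1]); p,g=cross(o1,d1[0],o2,d2[0]); print(a,b,k,np.round(p*1000,1),"gap",round(g*1000,1))
E
python3 tri.py
```

```text
top long [246.1 282. ] [array([522.1, 170.9]), array([33.4, 55. ]), np.float64(0.8)]
top round [240.3 266.2] [array([548.1, 171.4]), array([53.6, 53.6]), np.float64(0.8)]
top square [235.9 297.3] [array([488.4, 175.6]), array([44.7, 44.2]), np.float64(87.3)]
wrist long [367.2 156. ] [array([501.5, 175.9]), array([54.7, 86.6]), np.float64(85.9)]
wrist round [388.5 205.2] [array([546.2, 173.7]), array([55.6, 53.7]), np.float64(26.2)]
wrist square [381.1 151.3] [array([488. , 177.4]), array([47.4, 47.2]), np.float64(82.5)]
wrist long [317.5 167. ] [array([526.4, 174.7]), array([53.2, 20.6]), np.float64(85.7)]
wrist round [320.6 194.5] [array([546.3, 175. ]), array([53.9, 55.1]), np.float64(85.7)]
wrist square [319.8 138.1] [array([487.9, 178.1]), array([46.3, 46.4]), np.float64(82.4)]
t w1 round [549.4 174.   64.4] gap 2.0
t w1 square [489.1 178.6  71.9] gap 1.3
t w2 round [550.1 174.1  58.5] gap 0.6
t w2 square [488.7 178.1  71.5] gap 0.2
w1 w2 round [548.2 174.4  69.4] gap 0.2
w1 w2 square [488.2 178.1  80.4] gap 0.1
```

```bash

python3 -m handwheel '[{"tx":0,"ty":1,"tz":30,"roll":0},{"tx":0,"ty":0,"tz":30,"roll":0},{"tx":0,"ty":0,"tz":30,"roll":0},{"tx":0,"ty":0,"tz":30,"roll":0},{"tx":0,"ty":0,"tz":30,"roll":0},{"tx":0,"ty":0,"tz":28,"roll":0},{"tx":0,"ty":0,"tz":0,"roll":0},{"tx":0,"ty":0,"tz":0,"roll":0}]' >/dev/null
python3 go.py .547 .1737 .052 85.4; python3 wshot.py w3; python3 -c "
from tri import *
z=np.load('pics/w3.npz'); tops('wrist',z['im'],wcloud(z),z['T'])"
```

```text
shift mm [-1.   1.1 53. ] roll rad 0.0027 | tcp [0.5461 0.1727 0.105 ] yaw_y 85.56 tilt 0.21 q6 -1.32 F [ 1.4  0.6 -0.8] open 84.9 grip 0.0 t 5.53
wrist long [324.6 111.6] [array([462.4, 180.3]), array([53.6,  5.9]), np.float64(85.6)]
wrist round [321.7 258.8] [array([545.9, 174.8]), array([54.5, 56.5]), np.float64(71.5)]
wrist square [320.2 159.5] [array([487.7, 178.3]), array([46.3, 46. ]), np.float64(82.3)]
```

View pics/w3.png

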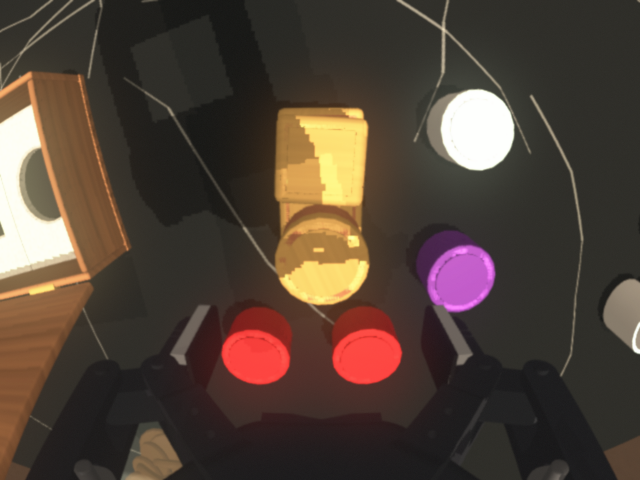

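The round tin sits centred between the fingers (lid at (322,262), fingers at columns ~215 and ~430), so I go down and grip.

```bash

python3 -m handwheel '[{"tx":0,"ty":1.5,"tz":20,"roll":0},{"tx":0,"ty":0,"tz":20,"roll":0},{"tx":0,"ty":0,"tz":13,"roll":0},{"tx":0,"ty":0,"tz":0,"roll":0},{"tx":0,"ty":0,"tz":0,"roll":0}]' >/dev/null
python3 go.py .547 .1737 .052 85.4
python3 -m handwheel '[{"tx":0,"ty":0,"tz":0,"roll":0},{"tx":0,"ty":0,"tz":0,"roll":0},{"tx":0,"ty":0,"tz":0,"roll":0},{"tx":0,"ty":0,"tz":0,"roll":0},{"tx":0,"ty":0,"tz":0,"roll":0},{"tx":0,"ty":0,"tz":0,"roll":0},{"tx":0,"ty":0,"tz":0,"roll":0},{"tx":0,"ty":0,"tz":0,"roll":0}]' 45 50 >/dev/null
python3 go.py .547 .1737 .052 85.4
```

```text
shift mm [ 1.1 -1.8  2.3] roll rad 0.0042 | tcp [0.5483 0.1754 0.0543] yaw_y 85.64 tilt 0.06 q6 -1.31 F [-0.4  0.4  0.4] open 84.4 grip 0.0 t 6.0
shift mm [ 0.5 -1.7  1.2] roll rad 0.0045 | tcp [0.5476 0.1754 0.0532] yaw_y 85.66 tilt 0.01 q6 -1.31 F [-0.6 -0.7 -0.6] open 45.1 grip 0.0 t 6.67
```

```bash
python3 wshot.py w4
```

```text
(no output)
```

View pics/w4.png

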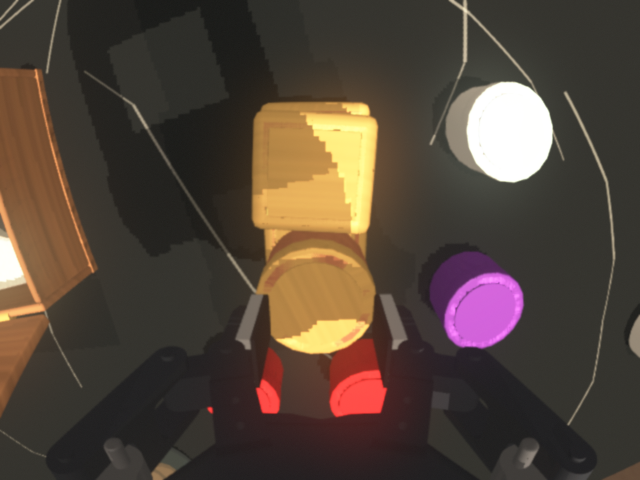

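The fingers (tips around row 300–350) have closed to 45 mm without touching: they seem to be past or above the tin (lid centre (317,298)). I check with depth in tool coordinates.

```bash
python3 - <<'E'
from tri import *
z=np.load("pics/w4.npz"); W=wcloud(z); Ti=np.linalg.inv(z["T"]); L=(W@Ti[:3,:3].T+Ti[:3,3])*1000
for u,v in[(262,305),(258,325),(245,345),(250,310),(387,305),(390,325),(402,340),(317,300),(290,330),(345,330),(317,340),(280,290),(360,290),(265,300),(375,300)]:
    print((u,v),"tool",np.round(L[v,u],1),"world",np.round(W[v,u],3),"hsv",hsv(z["im"])[v,u])
tc=optics.camera_params("wrist")["tool_from_camera"]; ci=np.linalg.inv(tc); K=optics.camera_params("wrist")["mtx"]
for p in([0,0,0],[0,0,-.019],[0,.0225,-.019],[0,-.0225,-.019],[0,.0225,-.005]):
    c=ci[:3,:3]@np.array(p)+ci[:3,3]; r=np.arctan2(np.hypot(*c[:2]),c[2]); print(p,np.round(K[:2,2]+K[0,0]*r*c[:2]/np.hypot(*c[:2]),1))
E
```

```text
(262, 305) tool [  9.7 -21.8 -42.7] world [0.536 0.154 0.096] hsv [ 13 105  56]
(258, 325) tool [  9.9 -21.  -57.9] world [0.536 0.155 0.111] hsv [ 10 104  54]
(245, 345) tool [  7.2 -24.4 -66.9] world [0.539 0.152 0.12 ] hsv [ 16  44 133]
(250, 310) tool [ 10.2 -25.7 -47.7] world [0.536 0.151 0.101] hsv [ 15  43 120]
(387, 305) tool [ 10.2  27.5 -43.7] world [0.54  0.204 0.097] hsv [ 15  46 122]
(390, 325) tool [ 10.2  26.2 -58.5] world [0.539 0.202 0.112] hsv [ 13  50 123]
(402, 340) tool [ 10.2  28.8 -68.2] world [0.54  0.205 0.121] hsv [ 13  45 137]
(317, 300) tool [  2.9  -0.2 -25.3] world [0.545 0.175 0.078] hsv [ 17 157 182]
(290, 330) tool [-13.4 -12.8 -24.8] world [0.56  0.162 0.078] hsv [ 17 157 184]
(345, 330) tool [-13.3  12.6 -25. ] world [0.562 0.187 0.078] hsv [ 25 129 254]
(317, 340) tool [-18.3  -0.3 -25.7] world [0.566 0.174 0.079] hsv [ 25 129 255]
(280, 290) tool [  8.2 -16.3 -26.2] world [0.538 0.16  0.079] hsv [ 17 156 180]
(360, 290) tool [  8.   18.6 -25.8] world [0.541 0.195 0.079] hsv [ 17 156 178]
(265, 300) tool [ 10.1 -21.  -39.2] world [0.536 0.155 0.092] hsv [ 13 107  57]
(375, 300) tool [  7.8  24.  -34.8] world [0.542 0.2   0.088] hsv [ 11 120  64]
[0, 0, 0] [318.  281.4]
[0, 0, -0.019] [317.7 299. ]
[0, 0.0225, -0.019] [366.3 298.7]
[0, -0.0225, -0.019] [269.1 298.6]
[0, 0.0225, -0.005] [363.2 285.5]
```

```bash
python3 - <<'E'
from tri import *
for n in("w2","w3","w4"):
    z=np.load(f"pics/{n}.npz"); W=wcloud(z); Ti=np.linalg.inv(z["T"]); L=(W@Ti[:3,:3].T+Ti[:3,3])*1000
    H=hsv(z["im"]); grey=(H[...,1]<70)&(H[...,2]>90)&(L[...,2]>-100)&(L[...,2]<-3)&(abs(L[...,1])<70)&(abs(L[...,0])<25)
    fin=(L[...,2]>-100)&(L[...,2]<-28)&(abs(L[...,1])<70)&(abs(L[...,0])<25)
    for side in(-1,1):
        p=L[grey&(L[...,1]*side>0)]; q=L[fin&(L[...,1]*side>15)]
        print(n,side,len(p),np.round(np.percentile(p,[1,50,99],axis=0),1).tolist(), np.round(np.percentile(q[:,2],[99,99.9,100]),1))
E
```

```text
w2 -1 669 [[6.5, -47.4, -79.2], [10.1, -44.8, -67.1], [11.0, -42.6, -45.7]] [-43.7 -41.3 -40.2]
w2 1 668 [[6.4, 45.8, -79.2], [10.1, 48.0, -67.3], [11.2, 50.4, -46.0]] [-43.5 -40.8 -39.8]
w3 -1 704 [[6.5, -47.6, -79.1], [10.1, -44.9, -66.9], [11.0, -42.5, -45.6]] [-43.9 -41.2 -40.7]
w3 1 699 [[6.5, 45.6, -79.3], [10.1, 48.0, -66.7], [11.1, 50.6, -45.9]] [-43.6 -41.  -40.5]
w4 -1 677 [[6.4, -27.6, -69.1], [10.2, -24.8, -55.6], [11.0, -22.5, -34.6]] [-35.1 -31.  -29.8]
w4 1 697 [[6.1, 25.6, -69.0], [10.1, 27.9, -55.3], [11.0, 30.8, -33.3]] [-35.  -31.  -30.2]
```

The depth shows that the real fingertips are about 33–44 mm behind the reported TCP: at 45 mm opening they are at z≈0.086, above the 0.078 tin top. The grip closed on air and nothing moved. I reopen and go down about 35 mm, using this measured offset.

```bash
cat > tips.py <<'E'
import sys; from tri import *
def tips(n):
    z=np.load(f"pics/{n}.npz"); W=wcloud(z); Ti=np.linalg.inv(z["T"]); L=(W@Ti[:3,:3].T+Ti[:3,3])*1000
    H=hsv(z["im"]); g=(H[...,1]<75)&(H[...,2]>80)&(L[...,2]>-100)&(L[...,2]<-28)&(abs(L[...,1])<70)&(abs(L[...,1])>15)&(abs(L[...,0])<15)
    for s in(-1,1):
        p=L[g&(L[...,1]*s>0)]
        if len(p): print("finger",s,len(p),"y med",np.round(np.median(p[:,1]),1),"tip tool z",np.round(np.percentile(p[:,2],98),1),"tip world z",np.round(z["T"][2,3]*1000-np.percentile(p[:,2],98),1))
    return z,W,L
if __name__=="__main__":
    z,W,L=tips(sys.argv[1])
    if len(sys.argv)>2: tops('wrist',z['im'],W,z['T'])
E
python3 -m handwheel '[{"tx":0,"ty":0,"tz":0,"roll":0},{"tx":0,"ty":0,"tz":0,"roll":0},{"tx":0,"ty":0,"tz":0,"roll":0},{"tx":0,"ty":0,"tz":0,"roll":0},{"tx":0,"ty":0,"tz":0,"roll":0},{"tx":0,"ty":0,"tz":0,"roll":0},{"tx":0,"ty":0,"tz":0,"roll":0},{"tx":0,"ty":0,"tz":0,"roll":0}]' 85 50 >/dev/null
python3 -m handwheel '[{"tx":1,"ty":-1.5,"tz":10,"roll":0},{"tx":0,"ty":0,"tz":10,"roll":0},{"tx":0,"ty":0,"tz":10,"roll":0},{"tx":0,"ty":0,"tz":5,"roll":0},{"tx":0,"ty":0,"tz":0,"roll":0},{"tx":0,"ty":0,"tz":0,"roll":0}]' >/dev/null
python3 go.py .547 .1737 .018 85.4
python3 wshot.py w5; python3 tips.py w5 1
```

```text
shift mm [-1.1 -0.1 -0.8] roll rad 0.0045 | tcp [0.5459 0.1739 0.0172] yaw_y 85.66 tilt 0.1 q6 -1.32 F [-0.1 -0.8 -0. ] open 84.9 grip 0.0 t 7.88
finger -1 754 y med -44.9 tip tool z -45.8 tip world z 63.0
finger 1 761 y med 48.0 tip tool z -45.4 tip world z 62.6
wrist long [323.8 108.8] [array([461.3, 180.6]), array([53.3,  6.3]), np.float64(82.6)]
wrist round [319.  342.6] [array([545. , 174.8]), array([53.8, 57.9]), np.float64(85.9)]
wrist square [315.7 192.1] [array([487.4, 178.4]), array([45.3, 45.5]), np.float64(82.3)]
```

```bash

python3 -m handwheel '[{"tx":0,"ty":0,"tz":0,"roll":0},{"tx":0,"ty":0,"tz":0,"roll":0},{"tx":0,"ty":0,"tz":0,"roll":0},{"tx":0,"ty":0,"tz":0,"roll":0},{"tx":0,"ty":0,"tz":0,"roll":0},{"tx":0,"ty":0,"tz":0,"roll":0},{"tx":0,"ty":0,"tz":0,"roll":0},{"tx":0,"ty":0,"tz":0,"roll":0},{"tx":0,"ty":0,"tz":0,"roll":0}]' 35 45 >/dev/null
python3 go.py .547 .1737 .018 85.4
```

```text
shift mm [ 0.4 -0.5  1.2] roll rad 0.0045 | tcp [0.5474 0.1742 0.0192] yaw_y 85.66 tilt 0.1 q6 -1.32 F [ 0.8 -0.1  6. ] open 53.1 grip 47.9 t 8.68
```

```bash

python3 -m handwheel '[{"tx":0,"ty":0,"tz":-10,"roll":0},{"tx":0,"ty":0,"tz":-20,"roll":0},{"tx":0,"ty":0,"tz":-30,"roll":0},{"tx":0,"ty":0,"tz":-30,"roll":0},{"tx":0,"ty":0,"tz":-30,"roll":0},{"tx":0,"ty":0,"tz":-20,"roll":0},{"tx":0,"ty":0,"tz":-10,"roll":0},{"tx":0,"ty":0,"tz":0,"roll":0}]' 
python3 -m handwheel '[{"tx":2,"ty":-10,"tz":0,"roll":0},{"tx":4,"ty":-25,"tz":0,"roll":0},{"tx":5,"ty":-30,"tz":0,"roll":0},{"tx":5,"ty":-30,"tz":0,"roll":0},{"tx":5,"ty":-30,"tz":0,"roll":0},{"tx":5,"ty":-30,"tz":0,"roll":0},{"tx":5,"ty":-30,"tz":0,"roll":0},{"tx":5,"ty":-30,"tz":0,"roll":0},{"tx":4,"ty":-20,"tz":0,"roll":-0.11},{"tx":2,"ty":-7,"tz":0,"roll":-0.11},{"tx":0,"ty":0,"tz":0,"roll":0},{"tx":0,"ty":0,"tz":0,"roll":0}]' >/dev/null
python3 go.py .487 -.064 .1 98.2; python3 wshot.py w6
cat > nests.py <<'E'
import sys; from tri import *
def nests(n):
    z=np.load(f"pics/{n}.npz"); W=wcloud(z); H=hsv(z["im"])
    reg=(W[...,2]<.04)&(W[...,1]<.03)&(W[...,1]>-.4)&(W[...,0]>.36)&(W[...,0]<.64)
    cream=(H[...,1]<80)&(H[...,2]>150)&reg
    m=reg&(H[...,2]<120)&(W[...,2]>-.004)&(W[...,2]<.018)
    for c in blobs(cv2.morphologyEx(m.astype(np.uint8),cv2.MORPH_OPEN,np.ones((5,5))),300):
        mm=np.zeros((480,640),np.uint8);cv2.drawContours(mm,[c],-1,1,-1)
        print(n,"px",np.round(c[:,0].mean(0)),"z",np.round(np.median(W[...,2][mm>0]),4),[[np.round(a,1).tolist() for a in cv2.minAreaRect((onplane("wrist",c[:,0],zp,z["T"])[:,:2]*1000).astype(np.float32))] for zp in(.009,.02)])
for n in sys.argv[1:]: nests(n)
E
python3 nests.py w2 w6
```

```text
t: 9.35
tool_pos: [0.5477, 0.1742, 0.1709]
tool_rot: [0.119, 3.135, 0.001]
contact_force: [0.6, -0.2, -0.7]
opening: 0.0526
grip_force: 47.5
shift mm [-1.8  0.1 65.7] roll rad -0.0031 | tcp [ 0.4855 -0.0645  0.1657] yaw_y 98.02 tilt 0.24 q6 -2.0 F [ 0.   0.8 -1.7] open 53.0 grip 47.7 t 10.35
w2 px [ 75. 178.] z 0.0104 [[[501.4, -171.1], [54.0, 45.9], 7.2], [[500.5, -162.3], [52.7, 44.8], 7.2]]
w2 px [ 30. 197.] z 0.0104 [[[516.5, -276.7], [126.1, 54.4], 7.9], [[515.3, -265.4], [123.0, 53.0], 7.9]]
w2 px [134. 155.] z 0.0103 [[[485.6, -64.8], [54.2, 61.0], 80.5], [[485.2, -58.7], [52.8, 59.5], 80.5]]
w2 px [132. 132.] z 0.001 [[[499.1, -147.2], [360.0, 275.1], 90.0], [[498.3, -139.1], [351.1, 268.3], 90.0]]
w6 px [210. 208.] z 0.0103 [[[501.3, -167.2], [56.5, 54.9], 7.8], [[498.1, -164.1], [54.6, 53.0], 7.8]]
w6 px [322. 209.] z 0.0102 [[[486.2, -61.3], [64.9, 64.1], 14.6], [[483.5, -61.7], [62.7, 62.0], 14.6]]
w6 px [113. 210.] z 0.0103 [[[517.0, -273.6], [128.0, 60.7], 8.1], [[513.3, -266.9], [123.7, 58.7], 8.1]]
w6 px [267. 123.] z 0.0009 [[[458.2, -182.1], [419.8, 194.9], 89.9], [[456.4, -178.5], [405.7, 188.3], 89.9]]
```

View pics/w6.png

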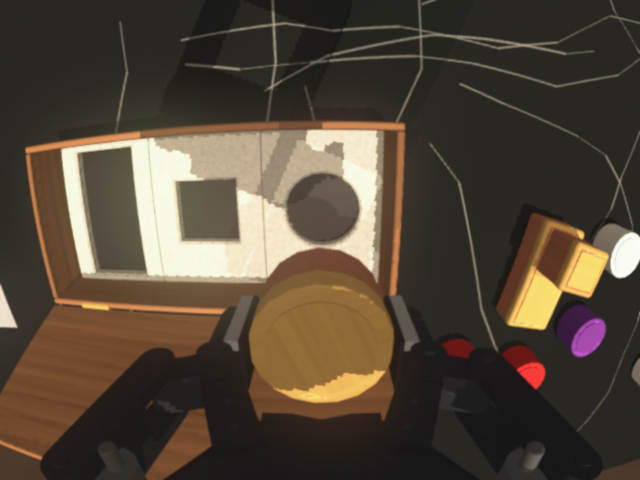

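Tin is upright in the grip at (322,340), over the round nest at (322,208). Lowering.

```bash

python3 -m handwheel '[{"tx":-2,"ty":2,"tz":20,"roll":0},{"tx":0,"ty":0,"tz":25,"roll":0},{"tx":0,"ty":0,"tz":25,"roll":0},{"tx":0,"ty":0,"tz":25,"roll":0},{"tx":0,"ty":0,"tz":0,"roll":0},{"tx":0,"ty":0,"tz":0,"roll":0}]' >/dev/null
python3 go.py .4875 -.0625 -.01 98.2; python3 wshot.py w7; python3 nests.py w7; python3 - <<'E'
from tri import *
z=np.load("pics/w7.npz"); W=wcloud(z); H=hsv(z["im"]); zt=z["T"][2,3]+.059
m=(abs(W[...,2]-zt)<.006)&(H[...,1]>80)&(abs(W[...,0]-.487)<.04)&(abs(W[...,1]+.062)<.04)
c=max(blobs(m),key=cv2.contourArea); q=(onplane("wrist",c[:,0],zt,z["T"])[:,:2]*1000).astype(np.float32); print("tin top z",np.median(W[...,2][m]),"exp",zt,cv2.minEnclosingCircle(q),cv2.minAreaRect(q))
E
```

```text
shift mm [-0.5 -1.9 81.3] roll rad 0.0012 | tcp [ 0.4872 -0.0608  0.0713] yaw_y 98.27 tilt 0.28 q6 -1.99 F [-0.   0.4 -1.3] open 52.6 grip 47.8 t 10.9
w7 px [169. 238.] z 0.0103 [[[502.3, -167.8], [57.2, 55.5], 8.1], [[497.8, -163.2], [54.5, 52.9], 8.1]]
w7 px [319. 230.] z 0.0102 [[[477.8, -63.8], [46.8, 67.0], 9.7], [[474.5, -64.1], [44.6, 63.8], 9.7]]
w7 px [ 53. 236.] z 0.0104 [[[519.6, -277.6], [132.3, 65.8], 7.6], [[514.3, -267.9], [126.1, 62.7], 7.6]]
w7 px [276. 112.] z 0.0009 [[[439.2, -157.8], [369.1, 155.3], 90.0], [[437.7, -153.7], [351.7, 147.9], 90.0]]
tin top z 0.13048319537270536 exp 0.13028905049121153 ((489.1069641113281, -59.455867767333984), 31.519393920898438) ((485.6553649902344, -59.585182189941406), (56.127525329589844, 56.49897003173828), 6.628111362457275)
```

```bash

python3 -m handwheel '[{"tx":0,"ty":-3,"tz":20,"roll":0},{"tx":0,"ty":0,"tz":20,"roll":0},{"tx":0,"ty":0,"tz":15,"roll":0},{"tx":0,"ty":0,"tz":10,"roll":0},{"tx":0,"ty":0,"tz":6,"roll":0},{"tx":0,"ty":0,"tz":0,"roll":0},{"tx":0,"ty":0,"tz":0,"roll":0}]' >/dev/null
python3 go.py .4875 -.0625 -.01 98.2
python3 -m handwheel '[{"tx":0,"ty":0,"tz":3,"roll":0},{"tx":0,"ty":0,"tz":3,"roll":0},{"tx":0,"ty":0,"tz":3,"roll":0},{"tx":0,"ty":0,"tz":0,"roll":0},{"tx":0,"ty":0,"tz":0,"roll":0}]' >/dev/null
python3 go.py .4875 -.0625 -.01 98.2
```

```text
shift mm [ 2.3  3.1 13.3] roll rad 0.0011 | tcp [ 0.4902 -0.0652  0.0033] yaw_y 98.26 tilt 0.1 q6 -2.0 F [-0.3  0.4 -1.1] open 52.7 grip 47.8 t 11.53
shift mm [2. 3. 4.] roll rad 0.0011 | tcp [ 0.4899 -0.0652 -0.006 ] yaw_y 98.26 tilt 0.1 q6 -2.0 F [ 0.3  0.2 -0.8] open 53.1 grip 49.4 t 11.95
```

```bash

python3 -m handwheel '[{"tx":0,"ty":0,"tz":2,"roll":0},{"tx":0,"ty":0,"tz":2,"roll":0},{"tx":0,"ty":0,"tz":0,"roll":0},{"tx":0,"ty":0,"tz":0,"roll":0}]' >/dev/null
python3 go.py .4875 -.0625 -.01 98.2
python3 -m handwheel '[{"tx":0,"ty":0,"tz":1,"roll":0},{"tx":0,"ty":0,"tz":0,"roll":0},{"tx":0,"ty":0,"tz":0,"roll":0}]' >/dev/null
python3 go.py .4875 -.0625 -.01 98.2
```

```text
shift mm [2.1 3.3 0. ] roll rad 0.0009 | tcp [ 0.4901 -0.0654 -0.01  ] yaw_y 98.25 tilt 0.07 q6 -2.0 F [-0.2 -1.1  4.4] open 52.4 grip 49.7 t 12.28
shift mm [ 2.4  3.4 -0.2] roll rad 0.0007 | tcp [ 0.4903 -0.0655 -0.0102] yaw_y 98.24 tilt 0.07 q6 -2.0 F [-2.6 -1.2 10.1] open 53.2 grip 50.2 t 12.53
```

```bash

python3 -m handwheel '[{"tx":0,"ty":0,"tz":-1,"roll":0},{"tx":0,"ty":0,"tz":0,"roll":0},{"tx":0,"ty":0,"tz":0,"roll":0},{"tx":0,"ty":0,"tz":0,"roll":0}]' 66 50 
python3 -m handwheel '[{"tx":0,"ty":0,"tz":-10,"roll":0},{"tx":0,"ty":0,"tz":-20,"roll":0},{"tx":0,"ty":0,"tz":-30,"roll":0},{"tx":0,"ty":0,"tz":-30,"roll":0},{"tx":0,"ty":0,"tz":-30,"roll":0},{"tx":0,"ty":0,"tz":-30,"roll":0},{"tx":0,"ty":0,"tz":-10,"roll":0},{"tx":0,"ty":0,"tz":0,"roll":0}]' >/dev/null
python3 wshot.py w8
python3 -m handwheel '[{"tx":-4,"ty":30,"tz":0,"roll":0},{"tx":-4,"ty":30,"tz":0,"roll":0},{"tx":-4,"ty":30,"tz":0,"roll":0},{"tx":-4,"ty":30,"tz":0,"roll":0},{"tx":-4,"ty":30,"tz":0,"roll":0},{"tx":-4,"ty":30,"tz":0,"roll":0},{"tx":-4,"ty":30,"tz":0,"roll":0.092},{"tx":-4,"ty":30,"tz":0,"roll":0.092},{"tx":0,"ty":0,"tz":0,"roll":0.092},{"tx":0,"ty":0,"tz":0,"roll":0},{"tx":0,"ty":0,"tz":0,"roll":0}]' 85 >/dev/null
python3 go.py .4885 .1767 .018 82.4; python3 wshot.py w9; python3 tips.py w9 1
```

```text
t: 12.87
tool_pos: [0.491, -0.0665, -0.0096]
tool_rot: [-0.226, 3.13, -0.005]
contact_force: [0.4, -6.0, 4.3]
opening: 0.0657
grip_force: 3.2
shift mm [ -1.4   0.3 128.4] roll rad 0.0038 | tcp [0.4876 0.1768 0.1464] yaw_y 82.62 tilt 0.27 q6 -1.24 F [-0.2 -0.2 -0.7] open 84.9 grip 0.0 t 14.5
finger -1 728 y med -44.8 tip tool z -45.9 tip world z 192.3
finger 1 728 y med 48.0 tip tool z -46.2 tip world z 192.6
wrist long [325.1 295.5] [array([552. , 173.5]), array([55. , 44.7]), np.float64(85.7)]
wrist round [321.5 204.8] [array([464.6, 181.2]), array([41.1,  2.8]), np.float64(82.7)]
wrist square [321.1 240.2] [array([486.9, 178.5]), array([46.4, 46.1]), np.float64(82.6)]
```

View pics/w8.png

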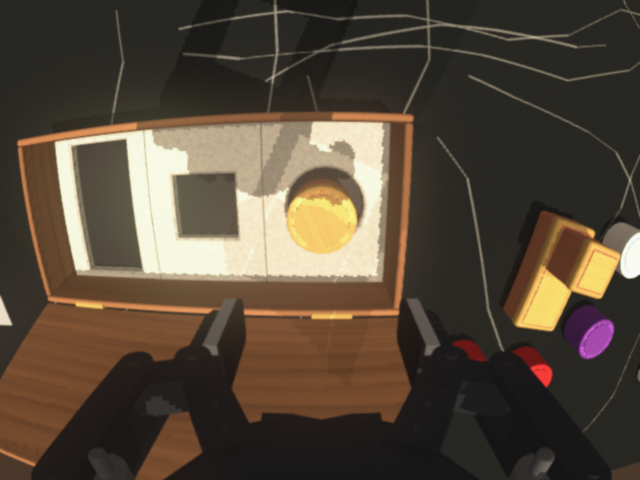

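The round tin is seated in its recess at (322,215). Now the square tin.

```bash

python3 -m handwheel '[{"tx":0,"ty":0,"tz":25,"roll":0},{"tx":0,"ty":0,"tz":25,"roll":0},{"tx":0,"ty":0,"tz":25,"roll":0},{"tx":0,"ty":0,"tz":25,"roll":0},{"tx":0,"ty":0,"tz":18,"roll":0},{"tx":0,"ty":0,"tz":10,"roll":0},{"tx":0,"ty":0,"tz":0,"roll":0},{"tx":0,"ty":0,"tz":0,"roll":0}]' >/dev/null
python3 go.py .4885 .1767 .018 82.4
python3 -m handwheel '[{"tx":0,"ty":0,"tz":0,"roll":0},{"tx":0,"ty":0,"tz":0,"roll":0},{"tx":0,"ty":0,"tz":0,"roll":0},{"tx":0,"ty":0,"tz":0,"roll":0},{"tx":0,"ty":0,"tz":0,"roll":0},{"tx":0,"ty":0,"tz":0,"roll":0},{"tx":0,"ty":0,"tz":0,"roll":0},{"tx":0,"ty":0,"tz":0,"roll":0},{"tx":0,"ty":0,"tz":0,"roll":0},{"tx":0,"ty":0,"tz":0,"roll":0}]' 30 45 >/dev/null
python3 go.py .4885 .1767 .018 82.4
```

```text
shift mm [0.6 0.3 3. ] roll rad 0.0005 | tcp [0.489  0.1764 0.021 ] yaw_y 82.43 tilt 0.06 q6 -1.24 F [-0.3 -0.1  1. ] open 85.1 grip 0.0 t 15.22
shift mm [ 1.9 -0.8  4.8] roll rad 0.001 | tcp [0.4905 0.1773 0.0228] yaw_y 82.46 tilt 0.15 q6 -1.24 F [ 0.  -1.4  6.3] open 45.8 grip 47.7 t 16.05
```

```bash

python3 -m handwheel '[{"tx":0,"ty":0,"tz":-10,"roll":0},{"tx":0,"ty":0,"tz":-20,"roll":0},{"tx":0,"ty":0,"tz":-30,"roll":0},{"tx":0,"ty":0,"tz":-30,"roll":0},{"tx":0,"ty":0,"tz":-30,"roll":0},{"tx":0,"ty":0,"tz":-20,"roll":0},{"tx":0,"ty":0,"tz":-10,"roll":0},{"tx":0,"ty":0,"tz":0,"roll":0}]' >/dev/null
python3 -m handwheel '[{"tx":-2,"ty":-12,"tz":0,"roll":0},{"tx":-4,"ty":-25,"tz":0,"roll":0},{"tx":-6,"ty":-33,"tz":0,"roll":0},{"tx":-6,"ty":-33,"tz":0,"roll":0},{"tx":-6,"ty":-33,"tz":0,"roll":0},{"tx":-6,"ty":-33,"tz":0,"roll":0},{"tx":-6,"ty":-33,"tz":0,"roll":0},{"tx":-6,"ty":-33,"tz":0,"roll":0},{"tx":-6,"ty":-33,"tz":0,"roll":0},{"tx":-6,"ty":-33,"tz":0,"roll":0},{"tx":-4,"ty":-25,"tz":0,"roll":0},{"tx":-2,"ty":-14,"tz":0,"roll":-0.0917}]' >/dev/null
python3 -m handwheel '[{"tx":0,"ty":0,"tz":0,"roll":-0.0917},{"tx":0,"ty":0,"tz":0,"roll":-0.0917},{"tx":0,"ty":0,"tz":30,"roll":0},{"tx":0,"ty":0,"tz":30,"roll":0},{"tx":0,"ty":0,"tz":15,"roll":0},{"tx":0,"ty":0,"tz":0,"roll":0},{"tx":0,"ty":0,"tz":0,"roll":0}]' >/dev/null
python3 go.py .504 -.1688 -.008 98.2; python3 wshot.py w10; python3 nests.py w10
cat > held.py <<'E'
import sys; from tri import *   # held.py pic toptoTCP(m): pose of held tin's top seen in wrist picture
z=np.load(f"pics/{sys.argv[1]}.npz"); W=wcloud(z); H=hsv(z["im"]); zt=z["T"][2,3]+float(sys.argv[2]); t=z["T"][:2,3]
m=(abs(W[...,2]-zt)<.006)&(H[...,1]>80)&(abs(W[...,0]-t[0])<.075)&(abs(W[...,1]-t[1])<.04)
c=max(blobs(m),key=cv2.contourArea); q=(onplane("wrist",c[:,0],zt,z["T"])[:,:2]*1000).astype(np.float32); print("tin top z",np.median(W[...,2][m]),"exp",zt,cv2.minAreaRect(q))
E
python3 held.py w10 .065
```

```text
shift mm [ -2.7  -2.1 101.1] roll rad -0.0002 | tcp [ 0.5016 -0.1674  0.0931] yaw_y 98.19 tilt 0.35 q6 -2.18 F [-0.5 -0.2 -0.3] open 45.6 grip 46.9 t 18.3
w10 px [321. 220.] z 0.0102 [[[493.8, -166.9], [41.0, 59.3], 8.2], [[490.8, -167.4], [39.2, 56.7], 8.2]]
w10 px [460. 207.] z 0.0103 [[[467.9, -65.2], [24.2, 60.8], 19.0], [[465.9, -70.1], [23.2, 58.1], 19.0]]
w10 px [ 67. 249.] z 0.001 [[[550.1, -381.5], [166.1, 28.8], 2.2], [[544.6, -372.7], [158.9, 27.5], 2.2]]
w10 px [182. 226.] z 0.0103 [[[518.2, -272.7], [132.0, 67.1], 8.3], [[514.1, -268.6], [126.3, 64.2], 8.3]]
w10 px [305.  85.] z 0.0009 [[[407.4, -184.8], [91.3, 416.9], 0.1], [[408.1, -184.5], [87.4, 398.9], 0.1]]
tin top z 0.1566256321968731 exp 0.15811893947314684 ((496.3812255859375, -166.8387451171875), (46.30769729614258, 51.86613464355469), 7.480020046234131)
```

```bash

python3 -m handwheel '[{"tx":-4.5,"ty":-0.5,"tz":15,"roll":0},{"tx":0,"ty":0,"tz":15,"roll":0},{"tx":0,"ty":0,"tz":0,"roll":0},{"tx":0,"ty":0,"tz":0,"roll":0},{"tx":0,"ty":0,"tz":0,"roll":0},{"tx":0,"ty":0,"tz":0,"roll":0}]' >/dev/null
python3 go.py .504 -.1688 -.008 98.2; python3 wshot.py w11; python3 nests.py w11; python3 held.py w11 .065
```

```text
shift mm [ 5.8  0.5 76. ] roll rad 0.0002 | tcp [ 0.5096 -0.1684  0.068 ] yaw_y 98.21 tilt 0.16 q6 -2.17 F [ 0.  -0.4 -0.7] open 45.4 grip 46.9 t 18.85
w11 px [ 53. 277.] z 0.0009 [[[575.6, -383.2], [114.2, 20.6], 1.7], [[568.5, -373.4], [108.8, 19.6], 1.7]]
w11 px [324. 217.] z 0.0102 [[[493.3, -166.8], [40.3, 59.7], 8.3], [[490.2, -167.4], [38.4, 56.9], 8.3]]
w11 px [485. 201.] z 0.0103 [[[464.3, -59.8], [19.7, 57.6], 7.7], [[462.6, -65.4], [18.8, 54.9], 7.7]]
w11 px [168. 223.] z 0.0103 [[[518.3, -273.2], [132.7, 67.6], 8.1], [[514.0, -268.7], [126.3, 64.4], 8.1]]
w11 px [307.  70.] z 0.0009 [[[406.5, -184.6], [88.6, 414.9], 0.0], [[407.6, -184.3], [84.3, 395.0], 0.0]]
tin top z 0.1314655928394193 exp 0.13300395048211391 ((503.7947692871094, -167.41346740722656), (46.330318450927734, 51.13897705078125), 8.347328186035156)
```

View pics/w11.png

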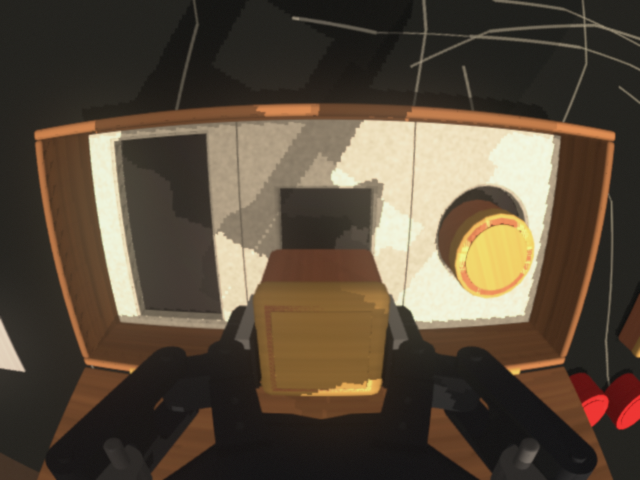

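Square tin is square to its recess at (325,218) and about 2 mm too far from the robot. Correcting and lowering.

```bash

python3 -m handwheel '[{"tx":1.5,"ty":0,"tz":20,"roll":0},{"tx":0,"ty":0,"tz":20,"roll":0},{"tx":0,"ty":0,"tz":15,"roll":0},{"tx":0,"ty":0,"tz":10,"roll":0},{"tx":0,"ty":0,"tz":0,"roll":0},{"tx":0,"ty":0,"tz":0,"roll":0}]' >/dev/null
python3 go.py .508 -.1688 -.008 98.2
python3 -m handwheel '[{"tx":0,"ty":0,"tz":3,"roll":0},{"tx":0,"ty":0,"tz":2,"roll":0},{"tx":0,"ty":0,"tz":2,"roll":0},{"tx":0,"ty":0,"tz":0,"roll":0},{"tx":0,"ty":0,"tz":0,"roll":0}]' >/dev/null
python3 go.py .508 -.1688 -.008 98.2
python3 -m handwheel '[{"tx":0,"ty":0,"tz":2,"roll":0},{"tx":0,"ty":0,"tz":1,"roll":0},{"tx":0,"ty":0,"tz":0,"roll":0},{"tx":0,"ty":0,"tz":0,"roll":0}]' >/dev/null
python3 go.py .508 -.1688 -.008 98.2
```

```text
shift mm [-0.7 -0.8  9.4] roll rad 0.0002 | tcp [ 0.5072 -0.1681  0.0014] yaw_y 98.21 tilt 0.01 q6 -2.17 F [-0.2 -0.  -0.4] open 45.6 grip 46.9 t 19.4
shift mm [-0.7 -0.8  2.4] roll rad 0.0002 | tcp [ 0.5072 -0.1681 -0.0056] yaw_y 98.21 tilt 0.02 q6 -2.17 F [ 0.3  0.4 -2.1] open 45.4 grip 46.9 t 19.82
shift mm [ 0.3 -0.2  1.8] roll rad 0.0003 | tcp [ 0.5082 -0.1686 -0.0062] yaw_y 98.22 tilt 0.08 q6 -2.17 F [-4.1  1.7 11.1] open 45.4 grip 48.4 t 20.15
```

```bash

python3 -m handwheel '[{"tx":0,"ty":0,"tz":-1,"roll":0},{"tx":0,"ty":0,"tz":0,"roll":0},{"tx":0,"ty":0,"tz":0,"roll":0},{"tx":0,"ty":0,"tz":0,"roll":0}]' 60 50 
python3 -m handwheel '[{"tx":0,"ty":0,"tz":-10,"roll":0},{"tx":0,"ty":0,"tz":-20,"roll":0},{"tx":0,"ty":0,"tz":-30,"roll":0},{"tx":0,"ty":0,"tz":-30,"roll":0},{"tx":0,"ty":0,"tz":-30,"roll":0},{"tx":0,"ty":0,"tz":-30,"roll":0},{"tx":0,"ty":0,"tz":-10,"roll":0},{"tx":0,"ty":0,"tz":0,"roll":0}]' >/dev/null
python3 wshot.py w12
python3 -m handwheel '[{"tx":-4,"ty":20,"tz":0,"roll":0},{"tx":-6,"ty":33,"tz":0,"roll":0},{"tx":-6,"ty":33,"tz":0,"roll":0},{"tx":-6,"ty":33,"tz":0,"roll":0},{"tx":-6,"ty":33,"tz":0,"roll":0},{"tx":-6,"ty":33,"tz":0,"roll":0},{"tx":-6,"ty":33,"tz":0,"roll":0},{"tx":-6,"ty":33,"tz":0,"roll":0},{"tx":-6,"ty":33,"tz":0,"roll":0},{"tx":-5,"ty":33,"tz":0,"roll":0},{"tx":-3,"ty":20,"tz":0,"roll":0.11},{"tx":0,"ty":0,"tz":0,"roll":0.11}]' 85 >/dev/null
python3 -m handwheel '[{"tx":0,"ty":0,"tz":0,"roll":0},{"tx":0,"ty":0,"tz":0,"roll":0},{"tx":0,"ty":0,"tz":0,"roll":0}]' >/dev/null
python3 go.py .519 .174 -.02 85.6; python3 wshot.py w13; python3 tips.py w13 1
python3 - <<'E'
from tri import *
z=np.load("pics/w12.npz"); W=wcloud(z); H=hsv(z["im"])
m=(W[...,2]>.04)&(W[...,2]<.063)&(H[...,0]<40)&(H[...,1]>90)&(H[...,2]>150)&(abs(W[...,0]-.5)<.05)&(W[...,1]<-.02)&(W[...,1]>-.21)
for c in blobs(m):
    mm=np.zeros((480,640),np.uint8);cv2.drawContours(mm,[c],-1,1,-1); zz=np.median(W[...,2][(mm>0)&m]); q=(onplane("wrist",c[:,0],zz,z["T"])[:,:2]*1000).astype(np.float32); print(zz,cv2.minAreaRect(q))
E
```

```text
t: 20.48
tool_pos: [0.5069, -0.168, -0.008]
tool_rot: [0.225, -3.133, -0.0]
contact_force: [-0.5, -0.6, -0.2]
opening: 0.0597
grip_force: 0.0
shift mm [ -2.    0.9 170.4] roll rad 0.0016 | tcp [0.5174 0.1734 0.1504] yaw_y 85.69 tilt 0.16 q6 -1.31 F [-0.1 -0.6 -0.1] open 85.0 grip 0.0 t 22.45
finger -1 737 y med -44.9 tip tool z -46.2 tip world z 196.7
finger 1 726 y med 47.9 tip tool z -46.1 tip world z 196.5
wrist long [322.7 214.3] [array([516.4, 176. ]), array([ 55. , 115.5]), np.float64(85.7)]
0.05713774078881184 ((504.7376403808594, -167.6996307373047), (45.714599609375, 45.98263931274414), 8.311326026916504)
0.049276082748547057 ((489.3980712890625, -65.75373077392578), (54.28926086425781, 53.21842956542969), 15.54871654510498)
```

View pics/w13.png

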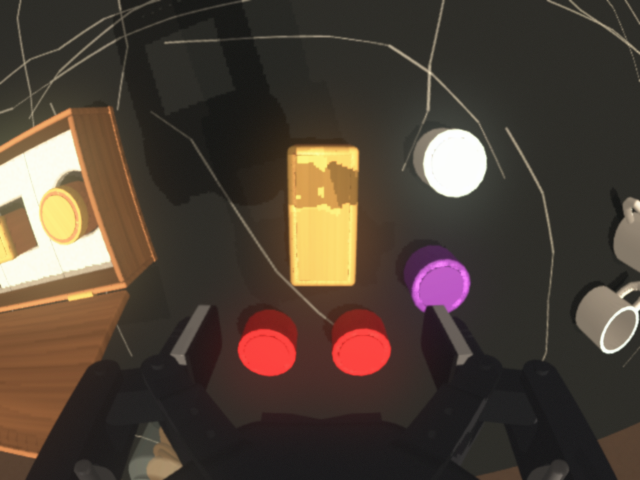

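Long tin is at (323,215), and the round and square tins are seated (tops at z 0.049 and 0.057). I check finger clearance to the purple decoy at (438,280) before lowering.

```bash
python3 - <<'E'
from tri import *
z=np.load("pics/w13.npz"); W=wcloud(z); H=hsv(z["im"])
for n,m in dict(purple=(H[...,0]>125)&(H[...,0]<165)&(H[...,1]>80),red=((H[...,0]<6)|(H[...,0]>172))&(H[...,1]>150),white=(H[...,1]<60)&(H[...,2]>200)&(W[...,1]>.23)).items():
    for c in blobs(m&(W[...,2]>.035)&(W[...,2]<.05),150):
        print(n,cv2.minEnclosingCircle((onplane("wrist",c[:,0],.04,z["T"])[:,:2]*1000).astype(np.float32)))
E
```

```text
purple ((583.340087890625, 274.3040466308594), 28.61454200744629)
red ((644.4965209960938, 202.55587768554688), 29.056011199951172)
red ((638.8497314453125, 114.95769500732422), 28.974796295166016)
white ((477.0534362792969, 284.3222961425781), 27.38886833190918)
```

```bash

python3 -m handwheel '[{"tx":0,"ty":1,"tz":30,"roll":0},{"tx":0,"ty":0,"tz":30,"roll":0},{"tx":0,"ty":0,"tz":30,"roll":0},{"tx":0,"ty":0,"tz":30,"roll":0},{"tx":0,"ty":0,"tz":25,"roll":0},{"tx":0,"ty":0,"tz":15,"roll":0},{"tx":0,"ty":0,"tz":0,"roll":0},{"tx":0,"ty":0,"tz":0,"roll":0}]' 80 >/dev/null
python3 go.py .517 .1745 -.021 85.6
python3 -m handwheel '[{"tx":0,"ty":0,"tz":6,"roll":0},{"tx":0,"ty":0,"tz":4,"roll":0},{"tx":0,"ty":0,"tz":0,"roll":0},{"tx":0,"ty":0,"tz":0,"roll":0}]' >/dev/null
python3 go.py .517 .1745 -.021 85.6; python3 wshot.py w14; python3 tips.py w14 1
python3 -m handwheel '[{"tx":0,"ty":0,"tz":0,"roll":0},{"tx":0,"ty":0,"tz":0,"roll":0},{"tx":0,"ty":0,"tz":0,"roll":0},{"tx":0,"ty":0,"tz":0,"roll":0},{"tx":0,"ty":0,"tz":0,"roll":0},{"tx":0,"ty":0,"tz":0,"roll":0},{"tx":0,"ty":0,"tz":0,"roll":0},{"tx":0,"ty":0,"tz":0,"roll":0},{"tx":0,"ty":0,"tz":0,"roll":0}]' 35 60 >/dev/null
python3 go.py .517 .1745 -.021 85.6
```

```text
shift mm [ 0.6  0.2 12.3] roll rad -0.0003 | tcp [ 0.5176  0.1742 -0.0087] yaw_y 85.59 tilt 0.14 q6 -1.31 F [ 0.5 -0.  -0.4] open 79.7 grip 0.0 t 23.17
shift mm [ 1.8 -0.8  3.9] roll rad 0.0002 | tcp [ 0.5189  0.1751 -0.0171] yaw_y 85.61 tilt 0.06 q6 -1.3 F [ 0.1 -0.8 -0.6] open 80.1 grip 0.0 t 23.5
finger -1 740 y med -42.4 tip tool z -43.9 tip world z 26.7
finger 1 745 y med 45.5 tip tool z -43.7 tip world z 26.6
wrist long [319.  291.6] [array([508.6, 176.8]), array([ 53.6, 101.7]), np.float64(85.7)]
wrist square [329.4 419.3] [array([509.8, 178.4]), array([18.7,  5.3]), np.float64(85.7)]
shift mm [ 2.  -0.9  3.9] roll rad 0.0002 | tcp [ 0.5191  0.1752 -0.0171] yaw_y 85.61 tilt 0.07 q6 -1.3 F [-0.1  0.6  6.1] open 53.1 grip 65.9 t 24.3
```

```bash

python3 -m handwheel '[{"tx":0,"ty":0,"tz":-8,"roll":0},{"tx":0,"ty":0,"tz":-18,"roll":0},{"tx":0,"ty":0,"tz":-28,"roll":0},{"tx":0,"ty":0,"tz":-30,"roll":0},{"tx":0,"ty":0,"tz":-30,"roll":0},{"tx":0,"ty":0,"tz":-30,"roll":0},{"tx":0,"ty":0,"tz":-22,"roll":0},{"tx":0,"ty":0,"tz":-10,"roll":0},{"tx":0,"ty":0,"tz":0,"roll":0}]'
python3 -m handwheel '[{"tx":-1,"ty":-12,"tz":0,"roll":0},{"tx":-2,"ty":-24,"tz":0,"roll":0},{"tx":-3,"ty":-33,"tz":0,"roll":0},{"tx":-3,"ty":-33,"tz":0,"roll":0},{"tx":-3,"ty":-33,"tz":0,"roll":0},{"tx":-3,"ty":-33,"tz":0,"roll":0},{"tx":-3,"ty":-33,"tz":0,"roll":0},{"tx":-3,"ty":-33,"tz":0,"roll":0},{"tx":-3,"ty":-33,"tz":0,"roll":0},{"tx":-3,"ty":-33,"tz":0,"roll":0},{"tx":-3,"ty":-33,"tz":0,"roll":0},{"tx":-3,"ty":-33,"tz":0,"roll":0}]' >/dev/null
python3 -m handwheel '[{"tx":-1,"ty":-33,"tz":0,"roll":0},{"tx":-1,"ty":-28,"tz":0,"roll":0},{"tx":0,"ty":-14,"tz":0,"roll":0},{"tx":0,"ty":-7,"tz":0,"roll":0},{"tx":0,"ty":0,"tz":0,"roll":-0.11},{"tx":0,"ty":0,"tz":0,"roll":-0.11},{"tx":0,"ty":0,"tz":25,"roll":0},{"tx":0,"ty":0,"tz":25,"roll":0},{"tx":0,"ty":0,"tz":0,"roll":0},{"tx":0,"ty":0,"tz":0,"roll":0},{"tx":0,"ty":0,"tz":0,"roll":0}]' >/dev/null
python3 go.py .5195 -.274 -.0085 98.2; python3 wshot.py w15; python3 held.py w15 .056; python3 nests.py w15
```

```text
t: 25.05
tool_pos: [0.5195, 0.1753, 0.1606]
tool_rot: [0.12, 3.135, 0.001]
contact_force: [0.8, -0.3, -1.6]
opening: 0.0529
grip_force: 65.2
shift mm [ -0.4  -0.3 117. ] roll rad 0.0009 | tcp [ 0.5191 -0.2738  0.1085] yaw_y 98.25 tilt 0.02 q6 -2.33 F [ 1.2 -0.1 -1.7] open 52.7 grip 65.0 t 26.97
tin top z 0.16401646130972497 exp 0.16447355643682315 ((508.5548400878906, -273.70916748046875), (100.54993438720703, 58.006256103515625), 8.28931713104248)
w15 px [571. 199.] z 0.0104 [[[461.1, -57.8], [14.2, 49.1], 9.0], [[460.2, -67.0], [13.6, 47.1], 9.0]]
w15 px [463. 196.] z 0.0103 [[[480.2, -164.8], [15.1, 58.8], 6.8], [[478.5, -169.7], [14.5, 56.4], 6.8]]
w15 px [325. 153.] z 0.0102 [[[465.2, -277.1], [25.9, 67.7], 8.0], [[464.1, -277.4], [24.8, 64.9], 8.0]]
w15 px [335. 129.] z 0.0008 [[[498.0, -190.3], [271.9, 412.6], 0.1], [[495.6, -194.1], [260.8, 395.8], 0.1]]
```

View pics/w15.png

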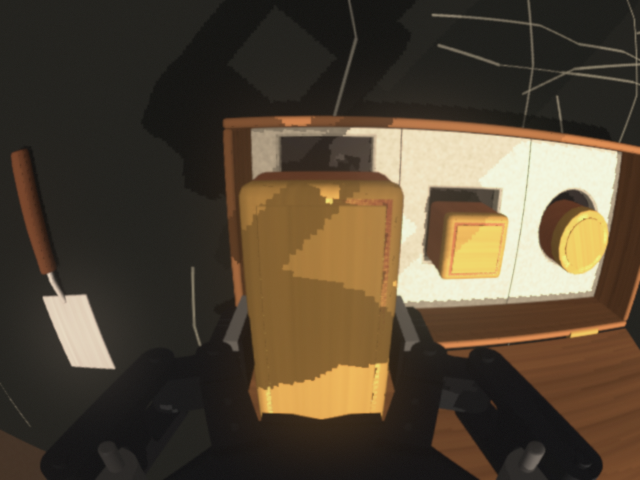

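Long tin is held level over its recess, whose robot-side end shows at (325,153). The square and round tins are seated at (468,240) and (578,240). Lowering with a small correction.

```bash

python3 -m handwheel '[{"tx":-0.5,"ty":1.5,"tz":20,"roll":0},{"tx":0,"ty":0,"tz":25,"roll":0},{"tx":0,"ty":0,"tz":20,"roll":0},{"tx":0,"ty":0,"tz":15,"roll":0},{"tx":0,"ty":0,"tz":0,"roll":0},{"tx":0,"ty":0,"tz":0,"roll":0}]' >/dev/null
python3 go.py .52 -.2725 -.0085 98.2;python3 wshot.py w16; python3 held.py w16 .056; python3 nests.py w16
python3 -m handwheel '[{"tx":0,"ty":0,"tz":10,"roll":0},{"tx":0,"ty":0,"tz":8,"roll":0},{"tx":0,"ty":0,"tz":6,"roll":0},{"tx":0,"ty":0,"tz":0,"roll":0},{"tx":0,"ty":0,"tz":0,"roll":0}]' >/dev/null
python3 go.py .52 -.2725 -.0085 98.2
```

```text
shift mm [-0.4  0.3 37.5] roll rad 0.0003 | tcp [ 0.5196 -0.2728  0.029 ] yaw_y 98.22 tilt 0.02 q6 -2.32 F [-0.4  0.8 -1.3] open 53.1 grip 65.1 t 27.52
tin top z 0.08451710413877397 exp 0.084987117311612 ((509.16583251953125, -273.1966247558594), (100.5565185546875, 57.24027633666992), 8.404010772705078)
w16 px [508. 227.] z 0.0103 [[[481.9, -163.1], [17.3, 60.3], 9.2], [[479.5, -170.0], [16.3, 56.9], 9.2]]
w16 px [328. 157.] z 0.0103 [[[460.8, -277.6], [16.9, 68.9], 8.0], [[459.6, -277.9], [15.9, 64.9], 8.0]]
w16 px [304. 133.] z 0.0009 [[[480.8, -236.6], [230.7, 343.4], 6.1], [[478.4, -239.3], [217.4, 323.6], 6.1]]
shift mm [-1.3 -0.3 11.9] roll rad 0.0002 | tcp [ 0.5187 -0.2724  0.0034] yaw_y 98.21 tilt 0.09 q6 -2.32 F [ 0.4 -0.7 -3.3] open 53.0 grip 65.2 t 27.98
```

```bash

python3 -m handwheel '[{"tx":1,"ty":1.5,"tz":0,"roll":0},{"tx":0,"ty":0,"tz":3,"roll":0},{"tx":0,"ty":0,"tz":3,"roll":0},{"tx":0,"ty":0,"tz":3,"roll":0},{"tx":0,"ty":0,"tz":0,"roll":0},{"tx":0,"ty":0,"tz":0,"roll":0}]' >/dev/null
python3 go.py .52 -.2705 -.0085 98.2
python3 -m handwheel '[{"tx":0,"ty":0,"tz":2,"roll":0},{"tx":0,"ty":0,"tz":1,"roll":0},{"tx":0,"ty":0,"tz":0,"roll":0},{"tx":0,"ty":0,"tz":0,"roll":0}]' >/dev/null
python3 go.py .52 -.2705 -.0085 98.2
```

```text
shift mm [-2.2  0.4  3.3] roll rad 0.0001 | tcp [ 0.5178 -0.2712 -0.0052] yaw_y 98.21 tilt 0.04 q6 -2.32 F [ 0.9 -0.4 -2.2] open 53.2 grip 65.2 t 28.48
shift mm [-1.9  0.8  1. ] roll rad 0.0001 | tcp [ 0.5183 -0.2716 -0.0075] yaw_y 98.21 tilt 0.03 q6 -2.32 F [-1.4 -0.4 -0.8] open 52.6 grip 65.5 t 28.82
```

```bash

python3 -m handwheel '[{"tx":0,"ty":0,"tz":1,"roll":0},{"tx":0,"ty":0,"tz":1,"roll":0},{"tx":0,"ty":0,"tz":0,"roll":0},{"tx":0,"ty":0,"tz":0,"roll":0}]' >/dev/null
python3 go.py .52 -.2705 -.0085 98.2
```

```text
shift mm [-1.7  1.   0.6] roll rad -0.0001 | tcp [ 0.5184 -0.2718 -0.0079] yaw_y 98.19 tilt 0.04 q6 -2.32 F [-6.1  4.4  9.5] open 53.1 grip 69.2 t 29.15
```

Floor contact on the long tin. Release, lift clear, verify all three, and close the fingers for the lid.

```bash

python3 -m handwheel '[{"tx":0,"ty":0,"tz":-1,"roll":0},{"tx":0,"ty":0,"tz":0,"roll":0},{"tx":0,"ty":0,"tz":0,"roll":0},{"tx":0,"ty":0,"tz":0,"roll":0}]' 62 50 
python3 -m handwheel '[{"tx":0,"ty":0,"tz":-10,"roll":0},{"tx":0,"ty":0,"tz":-20,"roll":0},{"tx":0,"ty":0,"tz":-30,"roll":0},{"tx":0,"ty":0,"tz":-30,"roll":0},{"tx":0,"ty":0,"tz":-30,"roll":0},{"tx":0,"ty":0,"tz":-30,"roll":0},{"tx":0,"ty":0,"tz":-30,"roll":0},{"tx":0,"ty":0,"tz":-30,"roll":0},{"tx":0,"ty":0,"tz":-30,"roll":0},{"tx":0,"ty":0,"tz":-30,"roll":0},{"tx":0,"ty":0,"tz":0,"roll":0},{"tx":0,"ty":0,"tz":0,"roll":0}]' >/dev/null
python3 go.py .52 -.2705 .26 98.2; python3 wshot.py w17
python3 - <<'E'
from tri import *
for n in ("wrist","top"):
    if n=="wrist": z=np.load("pics/w17.npz"); W=wcloud(z); im=z["im"]; T=z["T"]
    else: im,d=optics.get_image("top"); W=cloud("top",d); T=None; cv2.imwrite("pics/top1.png",im[:,:,::-1])
    H=hsv(im)
    m=(W[...,2]>.04)&(W[...,2]<.063)&(H[...,0]<40)&(H[...,1]>90)&(H[...,2]>110)&(abs(W[...,0]-.5)<.08)&(W[...,1]<-.02)&(W[...,1]>-.31)
    for c in blobs(m,100):
        mm=np.zeros((480,640),np.uint8);cv2.drawContours(mm,[c],-1,1,-1); zz=np.median(W[...,2][(mm>0)&m]); q=(onplane(n,c[:,0],zz,T)[:,:2]*1000).astype(np.float32); print(n,zz,cv2.minAreaRect(q))
E
```

```text
t: 29.48
tool_pos: [0.5183, -0.2699, -0.0079]
tool_rot: [0.225, -3.134, -0.004]
contact_force: [-2.7, 7.5, 6.0]
opening: 0.062
grip_force: 4.7
shift mm [-0.9  1.9  5.2] roll rad 0.0 | tcp [ 0.5193 -0.2725  0.2652] yaw_y 98.2 tilt 0.4 q6 -2.32 F [-0.2  0.8 -1.7] open 61.6 grip 0.0 t 30.48
wrist 0.05697771088814818 ((504.5346984863281, -170.55604553222656), (47.12761306762695, 48.87035369873047), 8.823657035827637)
wrist 0.049122708492517014 ((489.8316650390625, -67.56985473632812), (55.385318756103516, 55.5465202331543), 23.48143768310547)
wrist 0.04734080407147517 ((516.498291015625, -270.13525390625), (116.09519958496094, 55.45124435424805), 8.309617042541504)
top 0.0485246907918796 ((491.00811767578125, -66.45674133300781), (53.163211822509766, 52.7926139831543), 27.203445434570312)
top 0.05647527958069021 ((507.0316162109375, -169.19732666015625), (46.67562484741211, 47.55590057373047), 7.9683146476745605)
top 0.04652502068206399 ((525.6995239257812, -269.78350830078125), (100.46869659423828, 55.31436538696289), 7.972827434539795)
```

View pics/w17.png

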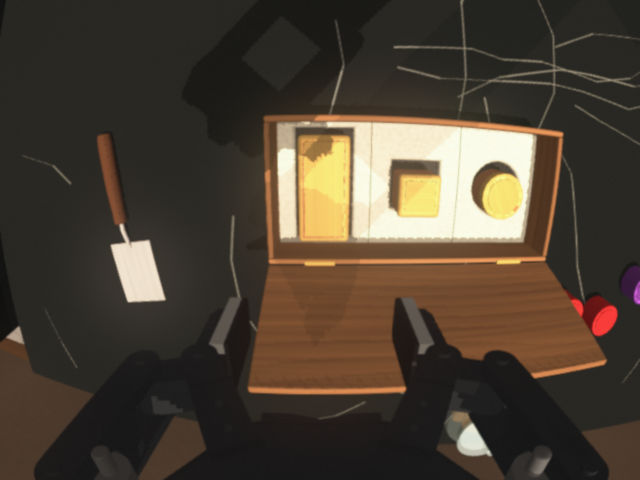

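All three tins are in their recesses: long (325,190), square (417,195), round (500,193), tops at the expected heights. The open lid is behind them, with its edge near row 385. Next I go over the lid with closed fingers and come down behind it.

```bash

python3 -m handwheel '[{"tx":-15,"ty":10,"tz":0,"roll":0},{"tx":-27,"ty":18,"tz":0,"roll":0},{"tx":-27,"ty":18,"tz":0,"roll":0},{"tx":-27,"ty":18,"tz":0,"roll":0},{"tx":-27,"ty":18,"tz":0,"roll":0},{"tx":-27,"ty":18,"tz":0,"roll":0},{"tx":-16,"ty":8,"tz":0,"roll":0},{"tx":0,"ty":0,"tz":0,"roll":0},{"tx":0,"ty":0,"tz":0,"roll":0},{"tx":0,"ty":0,"tz":0,"roll":0}]' 0 >/dev/null
cat > bx.py <<'E'
from h import *   # TCP and lid in the box's frame (mm); tool x = -box x
T=toolpose(); a=np.radians(8.2); B=np.array([[np.cos(a),np.sin(a)],[-np.sin(a),np.cos(a)]]); c=np.array([.5025,-.168])
p=B@(T[:2,3]-c)*1000; s=ctrl.get_obs(); print("tcp box x,y",np.round(p,1),"z",round(T[2,3]*1000,1),"F",np.round(s["contact_force"],1),"open",round(s["opening"]*1000,1),"t",round(s["t"],2))
E
python3 bx.py; python3 wshot.py w18
python3 - <<'E'
from tri import *
z=np.load("pics/w18.npz"); W=wcloud(z); Ti=np.linalg.inv(z["T"]); L=(W@Ti[:3,:3].T+Ti[:3,3])*1000
f=(L[...,2]>-90)&(L[...,2]<-15)&(abs(L[...,1])<25)&(abs(L[...,0])<22)
p=L[f]; print(len(p),"tip z",np.round(np.percentile(p[:,2],[90,98,99.5,100]),1),"x",np.round(np.percentile(p[:,0],[1,50,99]),1),"y",np.round(np.percentile(p[:,1],[1,99]),1))
a=np.radians(8.2); B=np.array([[np.cos(a),np.sin(a)],[-np.sin(a),np.cos(a)]]); q=(W[...,:2]-[.5025,-.168])@B.T*1000; H=hsv(z["im"])
l=(W[...,2]>.1)&(W[...,2]<.25)&(q[...,0]>60)&(q[...,0]<150)&(abs(q[...,1])<165)&(H[...,1]>100)
zz=W[...,2][l]*1000; xx=q[...,0][l]; print("lid top z",np.percentile(zz,[50,99,99.9]),"x near top",np.percentile(xx,[50,99]),np.polyfit(zz,xx,1))
E
```

```text
tcp box x,y [165.6   3.3] z 259.5 F [-0.2  0.5  0.3] open 0.1 t 31.42
9769 tip z [-45.6 -36.1 -32.9 -30.7] x [-10.2   9.7  12.6] y [-24.7  24.6]
lid top z [189.78834983 227.45272313 229.10729087] x near top [108.50064073 123.55221893] [ 0.2931594  53.79179608]
```

View pics/w18.png

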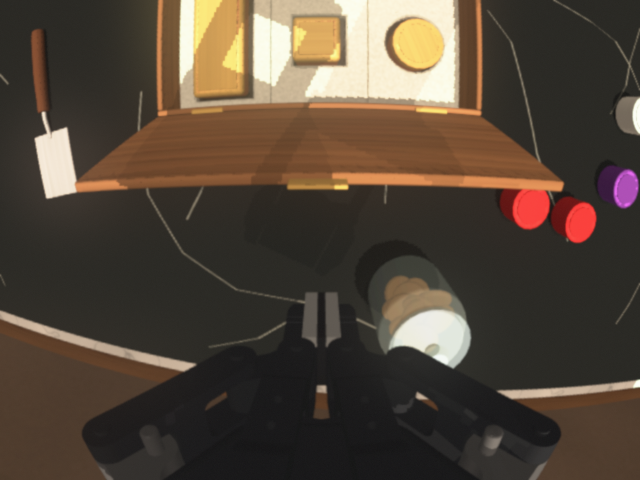

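Fingers are closed behind the lid (tips (320,300)), the lid tab is at (317,185), and the jar at (425,320) is clear. I lower behind the lid, then push it over along its arc.

```bash

python3 -m handwheel '[{"tx":0,"ty":-2,"tz":20,"roll":0},{"tx":0,"ty":-1,"tz":25,"roll":0},{"tx":0,"ty":0,"tz":25,"roll":0},{"tx":0,"ty":0,"tz":17,"roll":0},{"tx":0,"ty":0,"tz":10,"roll":0},{"tx":0,"ty":0,"tz":0,"roll":0},{"tx":0,"ty":0,"tz":0,"roll":0}]' >/dev/null; python3 bx.py
python3 -m handwheel '[{"tx":10,"ty":0,"tz":0,"roll":0},{"tx":10,"ty":0,"tz":0,"roll":0},{"tx":10,"ty":0,"tz":0,"roll":0},{"tx":8,"ty":0,"tz":0,"roll":0},{"tx":0,"ty":0,"tz":0,"roll":0}]' >/dev/null; python3 bx.py
python3 -m handwheel '[{"tx":8,"ty":0,"tz":0,"roll":0},{"tx":8,"ty":0,"tz":0,"roll":0},{"tx":8,"ty":0,"tz":0,"roll":0},{"tx":6,"ty":0,"tz":0,"roll":0},{"tx":0,"ty":0,"tz":0,"roll":0}]' >/dev/null; python3 bx.py
```

```text
tcp box x,y [ 1.661e+02 -1.000e-01] z 164.3 F [ 0.8 -0.3  0.6] open -0.3 t 32.05
tcp box x,y [127.7   0.2] z 165.7 F [0.2 0.9 1.1] open 0.1 t 32.47
tcp box x,y [97.2  0.5] z 163.9 F [-0.  -0.3  0.6] open -0.2 t 32.88
```

```bash

python3 -m handwheel '[{"tx":8.4,"ty":0,"tz":0.6,"roll":0},{"tx":8.4,"ty":0,"tz":0.6,"roll":0},{"tx":8.4,"ty":0,"tz":0.6,"roll":0},{"tx":8.4,"ty":0,"tz":0.6,"roll":0}]' >/dev/null; python3 bx.py
python3 -m handwheel '[{"tx":8,"ty":0,"tz":2.5,"roll":0},{"tx":8,"ty":0,"tz":2.5,"roll":0},{"tx":8,"ty":0,"tz":3,"roll":0},{"tx":8,"ty":0,"tz":3,"roll":0}]' >/dev/null; python3 bx.py; python3 wshot.py w19; python3 - <<'E'
from tri import *
im,d=optics.get_image("top"); W=cloud("top",d); H=hsv(im); cv2.imwrite("pics/top2.png",im[:,:,::-1])
a=np.radians(8.2); B=np.array([[np.cos(a),np.sin(a)],[-np.sin(a),np.cos(a)]]); q=(W[...,:2]-[.5025,-.168])@B.T*1000
l=(W[...,2]>.09)&(W[...,2]<.235)&(q[...,0]>-90)&(q[...,0]<140)&(abs(q[...,1])<160)&(abs(q[...,1])>100)&(H[...,1]>100)&(H[...,0]<25)
p=np.c_[q[...,0][l],W[...,2][l]*1000]; dv=np.linalg.svd(p-p.mean(0),full_matrices=False)[2][0]; dv*=np.sign(dv[1]); print(l.sum(),"lid angle",np.arctan2(dv[1],-dv[0]),p.max(0),p.min(0))
E
```

```text
tcp box x,y [64.1  0.5] z 161.4 F [ 3.   0.  -0.6] open -0.0 t 33.22
tcp box x,y [32.1  0.5] z 150.4 F [ 2.  -0.1 -0.2] open 0.2 t 33.55
1498 lid angle 1.0251447498974091 [ 76.59255436 210.97232273] [-1.16961594 90.11189794]
```

The lid is following (1.03 rad). Continuing along the arc.

```bash

python3 -m handwheel '[{"tx":7.5,"ty":0,"tz":4,"roll":0},{"tx":7,"ty":0,"tz":4.5,"roll":0},{"tx":7,"ty":0,"tz":5,"roll":0},{"tx":6.5,"ty":0,"tz":5.2,"roll":0},{"tx":6,"ty":0,"tz":5.8,"roll":0},{"tx":5.8,"ty":0,"tz":6.2,"roll":0},{"tx":5.4,"ty":0,"tz":6.5,"roll":0},{"tx":5,"ty":0,"tz":6.8,"roll":0}]' >/dev/null; python3 bx.py
python3 -m handwheel '[{"tx":4.4,"ty":0,"tz":7,"roll":0},{"tx":4,"ty":0,"tz":7.5,"roll":0},{"tx":3.4,"ty":0,"tz":7.7,"roll":0},{"tx":2.8,"ty":0,"tz":7.9,"roll":0},{"tx":2.4,"ty":0,"tz":8,"roll":0},{"tx":1.8,"ty":0,"tz":8.2,"roll":0},{"tx":1.4,"ty":0,"tz":8.3,"roll":0}]' >/dev/null; python3 bx.py
python3 -m handwheel '[{"tx":0.5,"ty":0,"tz":3,"roll":0},{"tx":0,"ty":0,"tz":2.5,"roll":0},{"tx":0,"ty":0,"tz":0,"roll":0}]' >/dev/null; python3 bx.py
```

```text
tcp box x,y [-17.8   0.4] z 106.0 F [ 1.7 -0.   1.3] open 0.3 t 34.32
tcp box x,y [-37.6   0.5] z 51.3 F [1.1 1.  1.3] open -0.4 t 34.9
tcp box x,y [-38.2   0.7] z 49.2 F [-10.1   5.   21.2] open 0.3 t 35.15
```

```bash

python3 -m handwheel '[{"tx":0,"ty":0,"tz":-10,"roll":0},{"tx":0,"ty":0,"tz":-25,"roll":0},{"tx":0,"ty":0,"tz":-30,"roll":0},{"tx":0,"ty":0,"tz":-30,"roll":0},{"tx":0,"ty":0,"tz":-30,"roll":0},{"tx":0,"ty":0,"tz":-25,"roll":0},{"tx":0,"ty":0,"tz":0,"roll":0},{"tx":0,"ty":0,"tz":0,"roll":0}]' >/dev/null; python3 bx.py
python3 - <<'E'
from tri import *
a=np.radians(8.2); B=np.array([[np.cos(a),np.sin(a)],[-np.sin(a),np.cos(a)]])
T=toolpose(); iw,dw=optics.get_image("wrist"); Ww=wcloud(dict(T=T,d=dw)); cv2.imwrite("pics/w20.png",iw[:,:,::-1])
im,d=optics.get_image("top"); cv2.imwrite("pics/top3.png",im[:,:,::-1])
for n,W,i in(("top",cloud("top",d),im),("wrist",Ww,iw)):
    q=(W[...,:2]-[.5025,-.168])@B.T*1000; H=hsv(i)
    l=(W[...,2]>.05)&(W[...,2]<.11)&(abs(q[...,0])<72)&(abs(q[...,1])<155)&(H[...,1]>90)&(H[...,0]<25)
    z=W[...,2][l]*1000; f=np.linalg.lstsq(np.c_[q[...,0][l],q[...,1][l],np.ones(l.sum())],z,rcond=None)[0]; print(n,l.sum(),"slope x,y",f[:2],"z mid",f[2],"free edge z",f[2]-78*f[0])
E
```

```text
tcp box x,y [-37.1  -0.2] z 198.3 F [ 0.6  0.4 -0.7] open 0.1 t 35.82
top 6224 slope x,y [0.00021364 0.00101311] z mid 77.17772557824318 free edge z 77.16106178980121
wrist 48270 slope x,y [ 0.00097185 -0.00024397] z mid 77.9339971315868 free edge z 77.85819244335482
```

View pics/w20.png

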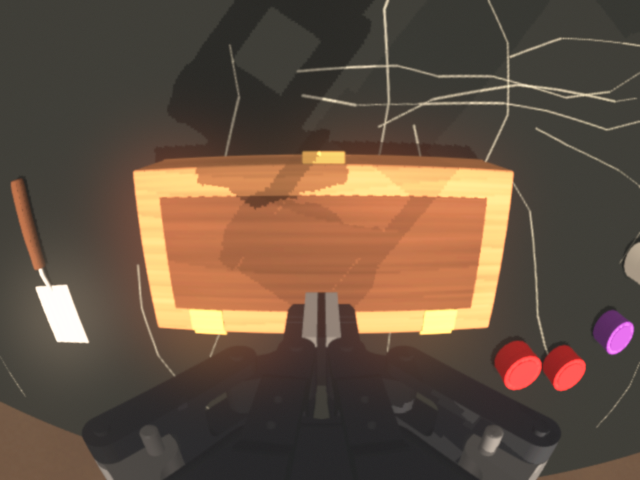

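The lid is flat on the rim: slope about 0.001, top at z≈77 mm, tab at (323,157). The arm is clear, so I hand the job in.

```bash
python3 -c "
from station import ctrl
print(ctrl.finish_job())"
```

```text
the job is handed in; nothing more can be done
None
```

The job is handed in: cameras showed all three tins down in their own nests before the lid was closed, the lid is now flat on the rim, and the biscuit jar was left alone. The hand-in returned no verdict.

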